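Sign in a returned sampling kit

TASK

A sampling kit has come back to the bench. Lift the square bottle that stands loose on the bench, hold it upright at the label camera's focus point, over the cross on its mat, and show the camera all four sides squarely, the big label first and then turning the bottle a quarter turn anticlockwise (seen from above) for each next side, keeping still for a second each time and not knocking the camera; then stand it in the free bay of the bottle carrier without dropping it. Move every capped swab that waits in the grey swab stand into an empty tube of the rack, one to a tube, pushed down until its cap sits on the tube's rim, and leave what is already filed and everything else on the bench as it is.

Things in the scene. Friction and masses are not known exactly. Their poses are not given: they have to be found in the camera images.
- bottle: the returned bottle, loose on the bench: white, square, body 60 x 60 mm, 92 mm tall, then a neck and a round ribbed grey cap 38 mm across, 111 to 136 mm above the base, by which it can be held from above; about 280 g. Origin: centre of the underside, z up. Sides: -x big paper label, +y round sticker, +x graduation marks, -y paper strip near the top.
- bottle_side1 (a point): middle of the bottle's label side (its -x side), on the surface, 48 mm above the base
- bottle_side2 (a point): middle of the bottle's round-sticker side (its +y side), 48 mm above the base; the next to face the camera after a quarter turn anticlockwise seen from above. Then come the graduated side (+x) and the strip-seal side (-y).
- imager: the label camera, fixed: grey head on a post and steel foot, 214 mm tall, black lens with white ring light; the head's top is 185 mm above the bench. Origin: on the bench under the head. The lens looks along its -x axis, level, 160 mm above the bench. A grey mat with a white cross lies in front.
- imager_focus (a point): the focus point: on the lens axis, 134 mm in front of the lens glass (190 mm from the imager's origin along its -x), 160 mm above the bench, straight above the cross on the mat; axes as the imager's. The middle of the side being shown belongs here (within some 20 mm), facing the lens, the rest of the bottle beyond it.
- bay_a (a point): centre of the floor of the carrier's -y bay, 4 mm above the bench, where a bottle's underside goes. The carrier: an aluminium open box fixed on the bench, 88 mm (x) by 164 mm (y), walls 70 mm tall, a divider across the middle; each bay is 80 x 76 mm inside and takes one bottle, sides along the walls, any side forward. The point's axes are the carrier's.
- bay_b (a point): centre of the floor of the carrier's other (+y) bay, 80 mm from bay_a; axes as bay_a's
- filed_bottle_a: a bottle like the returned one, already filed in bay_a; None when bay_a is free. Exactly one of the bays is taken. Origin: centre of its underside.
- filed_bottle_b: a bottle like the returned one, already filed in bay_b; None when bay_b is free. Origin: centre of its underside.
- swab_stand: the grey swab stand, fixed: 56 mm (x) by 206 mm (y), its drilled top shelf 108 mm above the bench, five square holes in a row along its y, 36 mm apart, the middle one at its centre. Origin: centre of the underside.
- swab1: capped swab, upright, 109 mm long: a 7 mm bud at the bottom, a 4 mm stick, a tapered plug 12 mm across, 74 to 85 mm up, then a white cap 18 mm across, 85 to 109 mm up (grip this); 20 g. Origin: the tip of the bud, z up. It hangs by its cap on the stand and lifts straight out (raise over 90 mm to clear). 3 to 5 of swab1..5 are there (None: absent).
- swab2: capped swab, upright, 109 mm long: a 7 mm bud at the bottom, a 4 mm stick, a tapered plug 12 mm across, 74 to 85 mm up, then a white cap 18 mm across, 85 to 109 mm up (grip this); 20 g. Origin: the tip of the bud, z up. It hangs by its cap on the stand and lifts straight out (raise over 90 mm to clear). 3 to 5 of swab1..5 are there (None: absent).
- swab3: capped swab, upright, 109 mm long: a 7 mm bud at the bottom, a 4 mm stick, a tapered plug 12 mm across, 74 to 85 mm up, then a white cap 18 mm across, 85 to 109 mm up (grip this); 20 g. Origin: the tip of the bud, z up. It hangs by its cap on the stand and lifts straight out (raise over 90 mm to clear). 3 to 5 of swab1..5 are there (None: absent).
- swab4: capped swab, upright, 109 mm long: a 7 mm bud at the bottom, a 4 mm stick, a tapered plug 12 mm across, 74 to 85 mm up, then a white cap 18 mm across, 85 to 109 mm up (grip this); 20 g. Origin: the tip of the bud, z up. It hangs by its cap on the stand and lifts straight out (raise over 90 mm to clear). 3 to 5 of swab1..5 are there (None: absent).
- swab5: capped swab, upright, 109 mm long: a 7 mm bud at the bottom, a 4 mm stick, a tapered plug 12 mm across, 74 to 85 mm up, then a white cap 18 mm across, 85 to 109 mm up (grip this); 20 g. Origin: the tip of the bud, z up. It hangs by its cap on the stand and lifts straight out (raise over 90 mm to clear). 3 to 5 of swab1..5 are there (None: absent).
- tube1: clear round tube, fixed, 19 mm outside, 15 mm inside, 100 mm tall, 96 mm deep. Origin: centre of its mouth, 104 mm above the bench, z up; a swab is home when its tip is 85 mm below this, the cap on the rim. Six tubes stand 36 mm apart in a row along their y, in a fixed green rack 62 x 232 mm, 78 mm tall; which name stands where varies.
- tube2: clear round tube, fixed, 19 mm outside, 15 mm inside, 100 mm tall, 96 mm deep. Origin: centre of its mouth, 104 mm above the bench, z up; a swab is home when its tip is 85 mm below this, the cap on the rim. Six tubes stand 36 mm apart in a row along their y, in a fixed green rack 62 x 232 mm, 78 mm tall; which name stands where varies.
- tube3: clear round tube, fixed, 19 mm outside, 15 mm inside, 100 mm tall, 96 mm deep. Origin: centre of its mouth, 104 mm above the bench, z up; a swab is home when its tip is 85 mm below this, the cap on the rim. Six tubes stand 36 mm apart in a row along their y, in a fixed green rack 62 x 232 mm, 78 mm tall; which name stands where varies.
- tube4: clear round tube, fixed, 19 mm outside, 15 mm inside, 100 mm tall, 96 mm deep. Origin: centre of its mouth, 104 mm above the bench, z up; a swab is home when its tip is 85 mm below this, the cap on the rim. Six tubes stand 36 mm apart in a row along their y, in a fixed green rack 62 x 232 mm, 78 mm tall; which name stands where varies.
- tube5: clear round tube, fixed, 19 mm outside, 15 mm inside, 100 mm tall, 96 mm deep. Origin: centre of its mouth, 104 mm above the bench, z up; a swab is home when its tip is 85 mm below this, the cap on the rim. Six tubes stand 36 mm apart in a row along their y, in a fixed green rack 62 x 232 mm, 78 mm tall; which name stands where varies.
- tube6: clear round tube, fixed, 19 mm outside, 15 mm inside, 100 mm tall, 96 mm deep. Origin: centre of its mouth, 104 mm above the bench, z up; a swab is home when its tip is 85 mm below this, the cap on the rim. Six tubes stand 36 mm apart in a row along their y, in a fixed green rack 62 x 232 mm, 78 mm tall; which name stands where varies.
- filed_swab1: a capped swab already filed, seated in tube1: same make and origin as the others. None when absent, tube1 then being empty. Exactly one of filed_swab1 and filed_swab2 is there.
- filed_swab2: a capped swab already filed, seated in tube2; None when absent, tube2 then being empty.
- reagent_jar: bystander: small brown jar 52 mm across, 85 mm tall, origin under its centre

How it is judged:
By the outcome, as a careful person would: the job done as asked, in the order asked, and still so for the second after the job is handed in, with the robot touching nothing.
Of filed_bottle_a, filed_bottle_b only 1 to 1 are there at a start; the rules pass over those that are not, and their reading is None.
Of swab1, swab2, swab3, swab4, swab5 only 3 to 5 are there at a start; the rules pass over those that are not, and their reading is None.
Of filed_swab1, filed_swab2 only 1 to 1 are there at a start; the rules pass over those that are not, and their reading is None.
At some moment in a run one of bottle may be knocked a few centimetres aside while the robot is not near it.
It also fails if it takes over 210 s, if anything falls off the work surface, if the arm or the gripper's body presses on something with over 40 N, if the wrist force passes 120 N, or if a joint passes its speed limit or range.

ROBOT

A 7-joint arm with a two-finger parallel gripper is mounted at the origin on the work surface. World frame = base frame: x ahead of the robot, y to its left, z up, the work surface at z = 0. Lengths are in m, angles in degrees, forces in N, time in s.
With the tool pointing down it reaches from about 0.425 to 0.875 m from the base axis. Payload 4.7 kg.
Tool frame: the origin (TCP) lies at the very end of the fingers, on their centre line; the grasp point (between the pads) lies env.tcp_to_grasp behind it (env.tcp_to_grasp is the distance from the TCP to the grasp point, in m); z points along the fingers, x is the direction in which the jaws open and shut, and the axes are right-handed (so a half turn about z gives the same grasp; the last joint's range is limited). The gripper opens to 87 mm and grips with 3 to 60 N. Pads are 19 mm wide; open, the fingers measure 117 mm over their backs; the gripper's body (75 mm by 190 mm) begins 51 mm behind the grasp point.
Start: joints at [-73.104, 18.392, -4.016, 83.108, 1.295, 78.541, -3.26], TCP at [0.18, 0.625, 0.223] pointing down, gripper open.
Joint ranges: [-163.93, 163.93], [-17.29, 119.83], [-79.2, 71.16], [3.27, 140.29], [-89.18, 269.18], [5.43, 117.66], [-154.24, 154.24]. Speed limits (degrees/s): [147.25, 147.25, 180, 180, 180, 180, 180].

INTERFACE

Orientations are given as [roll, pitch, yaw] about the fixed x, y, z axes, in that order (R = Rz(yaw) Ry(pitch) Rx(roll)).
In Python, from cell import env gives the robot as it stands. The module is installed in compiled form; this text tells all that it offers.
- The arm moves only by the tool send_rows, never from a script. Its argument "steps" is a list of rows, each a list of 3 entries, a list of its own where there are three numbers: the shift along the tool's x, y, z in m, then the turn, a rotation vector about the tool's x, y, z in rad, then the finger opening in m, from 0 to 0.087. A call has exactly 5 rows; each row is the pose to reach, as a shift and turn from the pose commanded when the call began, along the tool's axes at that moment; what a row does not reach only later rows make up. A row lasts 1/12 s, in which the tool goes at most 41.7 mm and 7.16 degrees, less where a joint would pass 70% of its speed; a pose out of reach is approached as far as the arm can. A call with a gripper value outside its range is refused whole. The fingers move at their own pace and stop on an object; "grip_force" is the grip in N (left out, the last holds). Time passes only in rows, so rows that repeat a pose let the fingers close, or fill a call up. It gives the time, the measured TCP pose, the force and the opening at its end, in the units of the state.
- env.get_obs(): the state, without advancing time (a new reading comes with each control period).
- env.read_camera(name): name is "scene" or "side" or "wrist"; returns a dict with "pixels" (384x512x3 uint8, red, green, blue), "fx", "fy", "cx", "cy" (pixels), "position" and "rotation" of the camera in the world. Camera axes: x right, y up, looking along -z (the intrinsics and any distortion apply to the point x, -y, -z); pixel columns grow to the right and rows downward; lengths in m; the calibration is good to about 2 mm. A picture is of the moment at which its call begins. There is no depth.
- env.sign_off(): hands the job in, once; it reports no verdict.
The state is a dict: "time_s": time; "qpos": joint angles; "joint_velocities": joint speeds; "effort": joint torques, N m; "tool_pos": TCP position; "tool_rot": TCP orientation; "force": force on the tool from outside, world axes, zero at the start; "wrist_torque": the same for the moment, N m; "grip_width": finger opening in m.
Only numpy, scipy, OpenCV 4.12 (cv2) and the standard library are available. Lean on these libraries where they do the work, as an engineer would, in place of code of your own. Each camera call takes 0.05 s, during which the arm holds its last target.

## Working session

There is one attempt and no reset: what is moved stays moved. The work goes in short steps, Python scripts to look and compute and a tool call to move; the robot and the scene stay as the last step left them, time stands still between calls to the robot, and variables do not carry over. Pictures are saved under pics/ and viewed, and the job is handed in when it is done.

Besides the shell and the picture viewer there is one more tool, called after "Emit:" as a command line: name --argument value ..., lists and objects as JSON in quotes. send_rows: Moves the arm, as the interface text tells. Its arguments: {"type":"object","properties":{"steps":{"type":"array"},"grip_force":{"type":"number"}},"required":["steps"]}

```bash
mkdir -p pics; ls
python3 - <<'E'
from cell import env
import cv2
o=env.get_obs();print(o, env.tcp_to_grasp)
for n in ("scene","side","wrist"):
    c=env.read_camera(n)
    print(n,{k:(v.tolist() if hasattr(v,'tolist') else v) for k,v in c.items() if k!='pixels'})
    cv2.imwrite(f"pics/{n}0.png",c['pixels'][:,:,::-1])
E
```

```text
pics
{'time_s': 0.0, 'qpos': array([-73.10492026,  18.43935156,  -4.0131975 ,  83.17423361,
         1.2952948 ,  78.54093785,  -3.26032996]), 'joint_velocities': array([-0.03512784, -0.00085342, -0.05681035, -0.01447674, -0.02256474,
        0.08229577,  0.10173768]), 'effort': array([-6.06041613e-04, -4.91300261e+01, -4.04407466e-01, -3.12524629e+01,
       -6.38546515e-02,  4.41243604e-02,  2.04380799e-04]), 'tool_pos': array([0.18003814, 0.62399696, 0.22146375]), 'tool_rot': array([1.79993240e+02, 1.09274216e-01, 7.39121627e+01]), 'force': array([-0.56000599, -0.17760217,  0.56314709]), 'wrist_torque': array([0.01591374, 0.00958724, 0.01159872]), 'grip_width': 0.08694664573777275} 0.0187
scene {'fx': 491.14264507623284, 'fy': 491.14264507623284, 'cx': 251.4404735865648, 'cy': 191.28605852126734, 'position': [1.4962502591926894, 0.20341081085229717, 1.336378166194932], 'rotation': [37.88023314026779, -0.969249035645912, 107.3465585701753]}
side {'fx': 358.9533992246892, 'fy': 358.9533992246892, 'cx': 255.88942393593976, 'cy': 195.5989385825047, 'position': [0.26620969963946367, 0.5972181216597418, 0.7984059772687486], 'rotation': [46.53436290344292, -0.2904203963917935, -154.54201618896926]}
wrist {'fx': 271.7430676398624, 'fy': 271.7430676398624, 'cx': 251.89502485302557, 'cy': 193.60022012857405, 'position': [0.11227281188319731, 0.6436807434597118, 0.3828796442043434], 'rotation': [-15.085142416444107, 0.0856729327197517, 73.91474353470646]}
```

View pics/scene0.png

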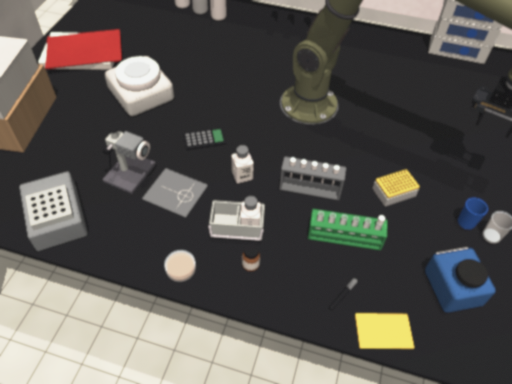

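View pics/side0.png

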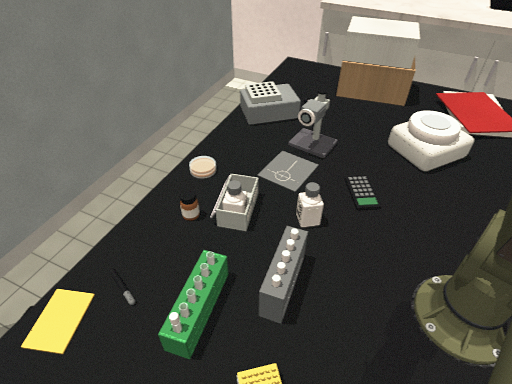

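View pics/wrist0.png

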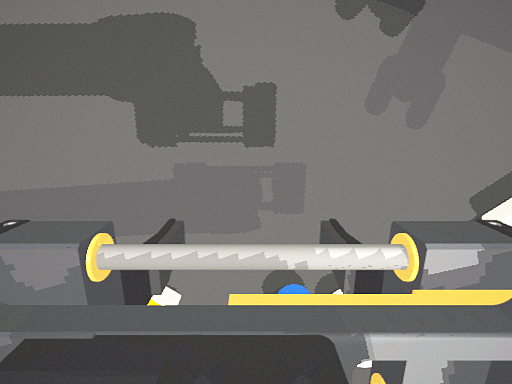

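```bash
cat > h.py <<'E'
import numpy as np, cv2
from scipy.spatial.transform import Rotation as R
from cell import env
def pr(c,P):
    P=np.atleast_2d(P).astype(float)
    M=R.from_euler('xyz',c['rotation'],degrees=True).as_matrix()
    q=(P-np.array(c['position']))@M
    return np.c_[c['cx']+c['fx']*q[:,0]/-q[:,2], c['cy']-c['fy']*q[:,1]/-q[:,2]]
def ray(c,u,v,z):
    M=R.from_euler('xyz',c['rotation'],degrees=True).as_matrix()
    d=M@np.array([(u-c['cx'])/c['fx'],-(v-c['cy'])/c['fy'],-1])
    p=np.array(c['position']);return p+d*(z-p[2])/d[2]
def crop(c,name,x0,y0,x1,y1,s):
    im=c['pixels'][y0:y1,x0:x1,::-1]
    cv2.imwrite('pics/'+name,cv2.resize(np.ascontiguousarray(im),None,fx=s,fy=s,interpolation=cv2.INTER_CUBIC))
def cam(n): return env.read_camera(n)
E
python3 - <<'E'
from h import *
import pickle
c=cam('scene');d=cam('side');pickle.dump((c,d),open('c0.pkl','wb'))
crop(c,'sA.png',90,120,290,270,4)
crop(c,'sB.png',200,140,400,290,4)
crop(d,'dA.png',150,85,350,235,4)
crop(d,'dB.png',150,215,350,365,4)
E
```

```text
(no output)
```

View pics/sA.png

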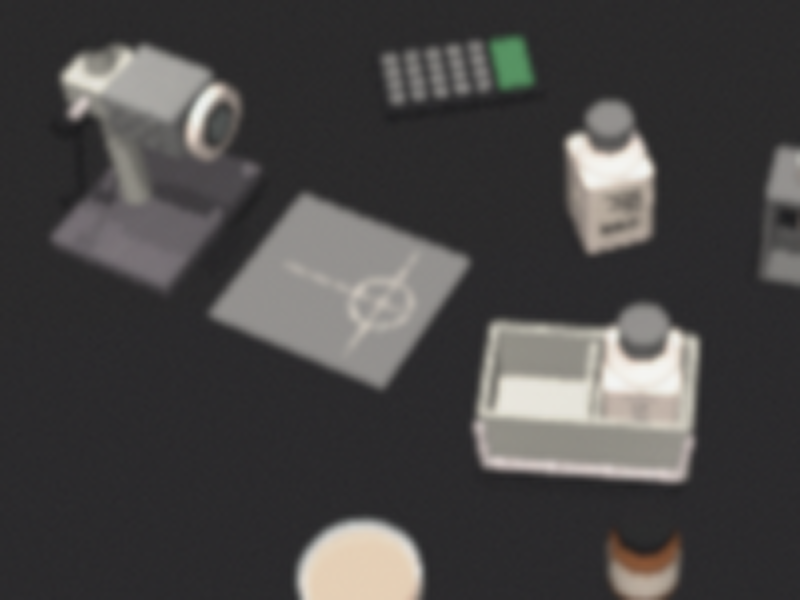

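View pics/sB.png

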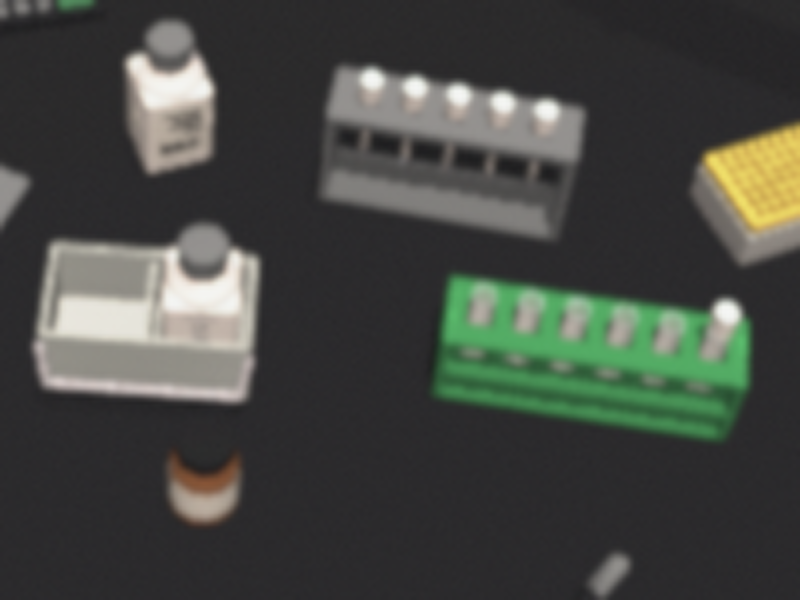

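View pics/dA.png

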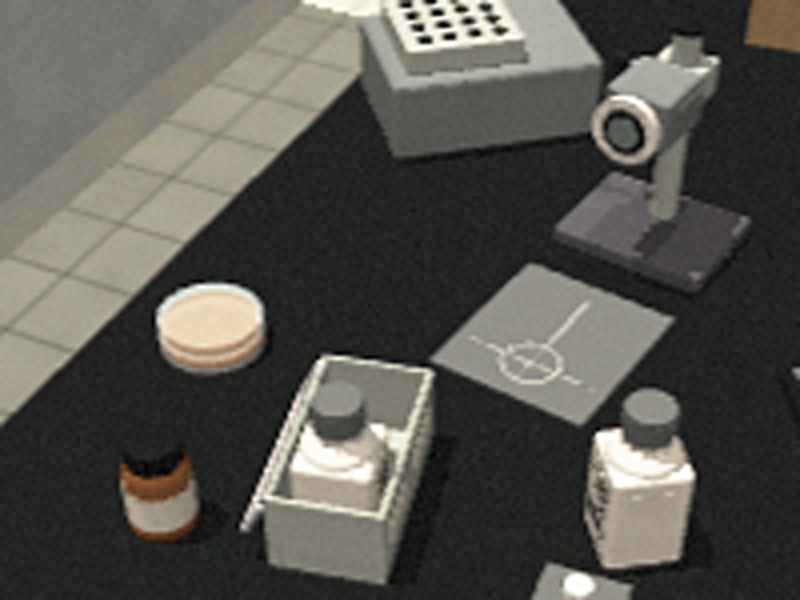

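View pics/dB.png

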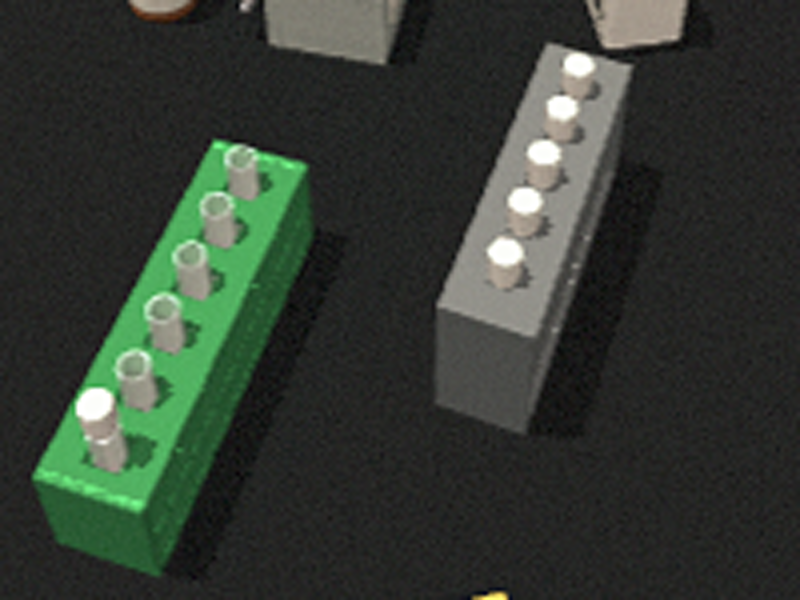

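```bash
cat > m.py <<'E'
from h import *
import pickle
from scipy.optimize import least_squares
c,d=pickle.load(open('c0.pkl','rb'))
f=lambda o,pts:[((u+.5)/4-.5+o[0],(v+.5)/4-.5+o[1]) for u,v in pts]
SA=(90,120);SB=(200,140);DA=(150,85);DB=(150,215)
def show(n,so,sp,do,dp,z):
    z=np.broadcast_to(z,(len(sp),))
    for i,(a,b) in enumerate(zip(f(so,sp),f(do,dp))):
        p=ray(c,*a,z[i]);q=ray(d,*b,z[i])
        # free triangulate
        r=least_squares(lambda X:np.r_[(pr(c,X)[0]-a),(pr(d,X)[0]-b)],p)
        print(n,i,p[:2].round(4),q[:2].round(4),'tri',r.x.round(4),round(r.cost,2))
show('swab',SB,[(372,79),(415,88),(459,95),(503,103),(547,111)],DB,[(579,66),(562,105),(544,152),(526,203),(506,251)],.132)
show('tube',SB,[(483,288),(530,297),(576,305),(624,313),(672,321),(727,312)],DB,[(242,155),(218,205),(191,252),(164,305),(134,361),(97,402)],[.104]*5+[.128])
show('bot',SA,[(610,112),(643,322)],DA,[(650,408),(338,402)],[.136,.14])
show('cross,lens,tip',SA,[(381,302),(215,122),(288,266)],DA,[(531,362),(627,130),(588,303)],[0.001,.16,.001])
show('carrier',SA,[(490,322),(700,335)],DA,[(433,368),(0,0)],.07)
print([ray(c,*p,0) for p in f(SA,[(592,250),(652,240)])])
print([ray(d,*p,0) for p in f(DA,[(607,567),(685,556)])])
print('jar',ray(c,*f(SA,[(645,590)])[0],0.02))
E
python3 m.py
```

```text
swab 0 [0.4272 0.0323] [0.4263 0.0341] tri [0.4266 0.0326 0.1307] 0.02
swab 1 [0.4258 0.0682] [0.4245 0.0671] tri [0.4247 0.0675 0.1317] 0.06
swab 2 [0.4219 0.1042] [0.4211 0.1041] tri [0.4212 0.1039 0.1315] 0.01
swab 3 [0.4192 0.1402] [0.4168 0.1415] tri [0.4173 0.1401 0.1299] 0.0
swab 4 [0.4164 0.176 ] [0.4145 0.1754] tri [0.4149 0.1752 0.1311] 0.06
tube 0 [0.5846 0.1636] [0.5902 0.1641] tri [0.5883 0.1652 0.1075] 0.26
tube 1 [0.5817 0.2   ] [0.5843 0.2014] tri [0.5835 0.2012 0.1051] 0.17
tube 2 [0.5782 0.2352] [0.5812 0.2355] tri [0.5802 0.236  0.1059] 0.08
tube 3 [0.5741 0.2717] [0.5763 0.2709] tri [0.5755 0.2717 0.1058] 0.0
tube 4 [0.5701 0.3081] [0.5721 0.3064] tri [0.5713 0.3075 0.106 ] 0.02
tube 5 [0.5671 0.3443] [0.5655 0.3435] tri [0.566  0.3435 0.1272] 0.07
bot 0 [ 0.4328 -0.14  ] [ 0.4393 -0.1352] tri [ 0.4381 -0.1364  0.1379] 1.04
bot 1 [ 0.6353 -0.0477] [ 0.6337 -0.0432] tri [ 0.6348 -0.0469  0.1377] 0.21
cross,lens,tip 0 [ 0.5843 -0.2959] [ 0.5862 -0.2961] tri [ 0.5855 -0.2951  0.0024] 0.01
cross,lens,tip 1 [ 0.5644 -0.4326] [ 0.5648 -0.4328] tri [ 0.5647 -0.4324  0.1603] 0.0
cross,lens,tip 2 [ 0.5728 -0.387 ] [ 0.5713 -0.3947] tri [ 0.5714 -0.3887  0.0025] 0.64
carrier 0 [ 0.6231 -0.1794] [ 0.6247 -0.1788] tri [ 0.6241 -0.1786  0.0708] 0.04
carrier 1 [ 0.5831 -0.015 ] [ 1.3134 -0.5323] tri [0.815  0.0276 0.4135] 67.65
[array([ 4.73322767e-01, -1.43035211e-01,  2.22044605e-16]), array([ 0.44621593, -0.09652834,  0.        ])]
[array([ 0.44600531, -0.10389508,  0.        ]), array([ 0.39721575, -0.13956282,  0.        ])]
jar [0.79060657 0.00453357 0.02      ]
```

```bash
cat > plan.py <<'E'
import numpy as np,math,json
from scipy.spatial.transform import Rotation as R
from cell import env
def plan(wps,opening,start=None,hold=0):
    """wps: list of (x,y,z,yaw[,speed]) ; prints calls of 5 rows"""
    o=env.get_obs()
    p=np.array(o['tool_pos']) if start is None else np.array(start[:3])
    r=R.from_euler('xyz',o['tool_rot'],degrees=True)
    y=o['tool_rot'][2] if start is None else start[3]
    if start is not None: r=R.from_euler('xyz',[180,0,y],degrees=True)
    poses=[]
    cur=(p,y)
    for w in wps:
        t=np.array(w[:3]);sp=w[4] if len(w)>4 else .034
        d=np.linalg.norm(t-cur[0]);a=abs(w[3]-cur[1])
        n=max(1,math.ceil(max(d/sp,a/6.5)))
        if len(w)>5:n=max(n,w[5])
        for i in range(1,n+1):
            s=i/n
            if n>=4:
                # trapezoid-ish ease
                s=s+ -0.25*math.sin(2*math.pi*s)/(2*math.pi)
            poses.append((cur[0]+s*(t-cur[0]),cur[1]+s*(w[3]-cur[1])))
        cur=(t,w[3])
    poses+=[poses[-1]]*hold
    while len(poses)%5: poses.append(poses[-1])
    bp,br=p,r
    for k in range(0,len(poses),5):
        rows=[]
        for q,yy in poses[k:k+5]:
            rt=R.from_euler('xyz',[180,0,yy],degrees=True)
            s=br.inv().apply(q-bp);v=(br.inv()*rt).as_rotvec()
            rows.append([[round(float(x),4)+0.0 for x in s],[round(float(x),3)+0.0 for x in v],opening])
        print(json.dumps(rows))
        bp=poses[k+4][0];br=R.from_euler('xyz',[180,0,poses[k+4][1]],degrees=True)
E
python3 -c "
from plan import *
plan([(.40,.40,.27,30),(.46,.05,.29,-10),(.437,-.13,.28,-26.5)],.087)"
```

```text
[[[-0.0118, 0.021, -0.0037], [0.0, 0.001, 0.059], 0.087], [[-0.0251, 0.0443, -0.0077], [0.0, 0.001, 0.124], 0.087], [[-0.0405, 0.0717, -0.0125], [0.0, 0.001, 0.201], 0.087], [[-0.0582, 0.103, -0.018], [0.0, 0.001, 0.289], 0.087], [[-0.0773, 0.1367, -0.0239], [0.0, 0.001, 0.383], 0.087]]
[[[-0.0051, 0.0384, -0.0059], [0.0, 0.0, 0.095], 0.087], [[-0.0098, 0.0741, -0.0114], [0.0, 0.0, 0.182], 0.087], [[-0.0139, 0.1052, -0.0162], [0.0, 0.0, 0.259], 0.087], [[-0.0174, 0.1318, -0.0203], [0.0, 0.0, 0.324], 0.087], [[-0.0206, 0.1557, -0.024], [0.0, 0.0, 0.383], 0.087]]
[[[-0.0085, 0.0231, -0.0014], [0.0, 0.0, 0.048], 0.087], [[-0.0179, 0.0485, -0.0029], [0.0, 0.0, 0.102], 0.087], [[-0.0287, 0.0777, -0.0047], [0.0, 0.0, 0.163], 0.087], [[-0.041, 0.1111, -0.0067], [0.0, 0.0, 0.233], 0.087], [[-0.0545, 0.1477, -0.0089], [0.0, 0.0, 0.31], 0.087]]
[[[-0.0018, 0.0402, -0.0023], [0.0, 0.0, 0.079], 0.087], [[-0.0035, 0.0791, -0.0045], [0.0, 0.0, 0.156], 0.087], [[-0.0051, 0.1147, -0.0065], [0.0, 0.0, 0.226], 0.087], [[-0.0065, 0.1458, -0.0082], [0.0, 0.0, 0.287], 0.087], [[-0.0077, 0.1729, -0.0097], [0.0, 0.0, 0.34], 0.087]]
[[[0.0072, 0.0236, -0.0014], [0.0, 0.0, 0.048], 0.087], [[0.0072, 0.0476, -0.0001], [0.0, 0.0, 0.087], 0.087], [[0.0071, 0.0778, 0.0016], [0.0, 0.0, 0.135], 0.087], [[0.0071, 0.1143, 0.0036], [0.0, 0.0, 0.192], 0.087], [[0.0071, 0.1508, 0.0056], [0.0, 0.0, 0.25], 0.087]]
[[[0.0075, 0.0293, 0.0017], [0.0, 0.0, 0.048], 0.087], [[0.0134, 0.0526, 0.003], [0.0, 0.0, 0.086], 0.087], [[0.0134, 0.0526, 0.003], [0.0, 0.0, 0.086], 0.087], [[0.0134, 0.0526, 0.003], [0.0, 0.0, 0.086], 0.087], [[0.0134, 0.0526, 0.003], [0.0, 0.0, 0.086], 0.087]]
```

Emit:
send_rows --steps '[[[-0.012,0.021,-0.004],[0,0,0.06],0.087],[[-0.025,0.044,-0.008],[0,0,0.124],0.087],[[-0.04,0.072,-0.012],[0,0,0.2],0.087],[[-0.058,0.103,-0.018],[0,0,0.29],0.087],[[-0.077,0.137,-0.024],[0,0,0.383],0.087]]'

```text
time_s: 0.67
tool_pos: [0.2902, 0.5119, 0.2465]
tool_rot: [-180.0, 0.0, 51.8]
force: [1.4, 0.1, 0.5]
grip_width: 0.0867
```

Emit:
send_rows --steps '[[[-0.005,0.038,-0.006],[0,0,0.095],0.087],[[-0.01,0.074,-0.011],[0,0,0.182],0.087],[[-0.014,0.105,-0.016],[0,0,0.26],0.087],[[-0.017,0.132,-0.02],[0,0,0.324],0.087],[[-0.021,0.156,-0.024],[0,0,0.383],0.087]]'

```text
time_s: 1.08
tool_pos: [0.4021, 0.398, 0.271]
tool_rot: [180.0, -0.0, 29.7]
force: [1.1, -0.6, -0.5]
grip_width: 0.0867
```

Emit:
send_rows --steps '[[[-0.009,0.023,-0.001],[0,0,0.048],0.087],[[-0.018,0.049,-0.003],[0,0,0.102],0.087],[[-0.029,0.078,-0.005],[0,0,0.163],0.087],[[-0.041,0.111,-0.007],[0,0,0.233],0.087],[[-0.055,0.148,-0.009],[0,0,0.31],0.087]]'

```text
time_s: 1.5
tool_pos: [0.4264, 0.2439, 0.2794]
tool_rot: [-180.0, 0.0, 12.2]
force: [1.4, 0.1, 0.4]
grip_width: 0.087
```

Emit:
send_rows --steps '[[[-0.002,0.04,-0.002],[0,0,0.079],0.087],[[-0.004,0.079,-0.005],[0,0,0.156],0.087],[[-0.005,0.115,-0.007],[0,0,0.226],0.087],[[-0.007,0.146,-0.008],[0,0,0.287],0.087],[[-0.008,0.173,-0.01],[0,0,0.34],0.087]]'

```text
time_s: 1.92
tool_pos: [0.4557, 0.0709, 0.2898]
tool_rot: [-180.0, -0.0, -7.5]
force: [0.5, -0.4, -0.1]
grip_width: 0.0869
```

Emit:
send_rows --steps '[[[0.007,0.024,-0.001],[0,0,0.048],0.087],[[0.007,0.048,0],[0,0,0.087],0.087],[[0.007,0.078,0.002],[0,0,0.135],0.087],[[0.007,0.114,0.004],[0,0,0.192],0.087],[[0.007,0.151,0.006],[0,0,0.25],0.087]]'

```text
time_s: 2.33
tool_pos: [0.4429, -0.0781, 0.2832]
tool_rot: [-180.0, 0.0, -21.6]
force: [0.2, -0.7, -0.5]
grip_width: 0.087
```

Emit:
send_rows --steps '[[[0.007,0.029,0.002],[0,0,0.048],0.087],[[0.013,0.053,0.003],[0,0,0.086],0.087],[[0.013,0.053,0.003],[0,0,0.086],0.087],[[0.013,0.053,0.003],[0,0,0.086],0.087],[[0.013,0.053,0.003],[0,0,0.086],0.087]]'

```text
time_s: 2.75
tool_pos: [0.4362, -0.1304, 0.2804]
tool_rot: [-180.0, 0.0, -26.4]
force: [-0.3, 0.1, 0.4]
grip_width: 0.0873
```

Run:
```python
from h import *
import pickle
o=env.get_obs();print(o['time_s'],o['tool_pos'],o['tool_rot'],o['qpos'])
w=cam('wrist');s=cam('scene')
pickle.dump((w,s),open('c1.pkl','wb'))
cv2.imwrite('pics/w1.png',w['pixels'][:,:,::-1])
crop(s,'s1.png',90,120,290,270,4)
```

```text
2.75 [ 0.43620887 -0.13036554  0.28043142] [-1.79958827e+02  2.84922262e-02 -2.64088160e+01] [-30.25089295 -10.85425336  38.52373125 105.13120789   6.7314873
  83.45901326 -19.41089361]
```

View pics/w1.png

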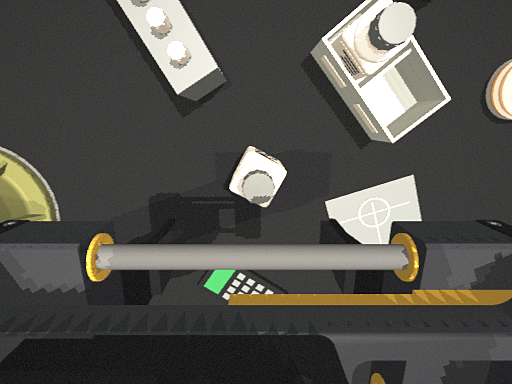

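View pics/s1.png

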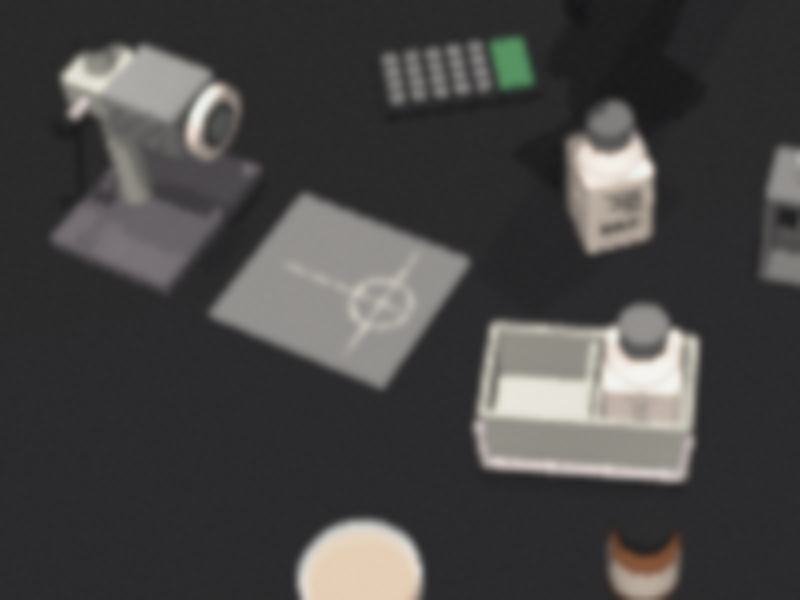

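Run:
```python
from h import *
import pickle
w,s=pickle.load(open('c1.pkl','rb'))
print(pr(w,[env.get_obs()['tool_pos']]))
print(w['position'],w['rotation'])
print('cap',ray(w,258,187,.136),'cross',ray(w,375,212,0.001))
crop(w,'w1c.png',205,110,345,215,5)
crop(w,'w1d.png',300,0,460,145,5)
```

```text
[[251.27392942 233.92775787]]
[ 0.46791378 -0.06735251  0.44179533] [-1.49798168e+01 -5.63453187e-03 -2.64095951e+01]
cap [ 0.44139293 -0.13670937  0.136     ] cross [ 0.58956699 -0.29583147  0.001     ]
```

View pics/w1c.png

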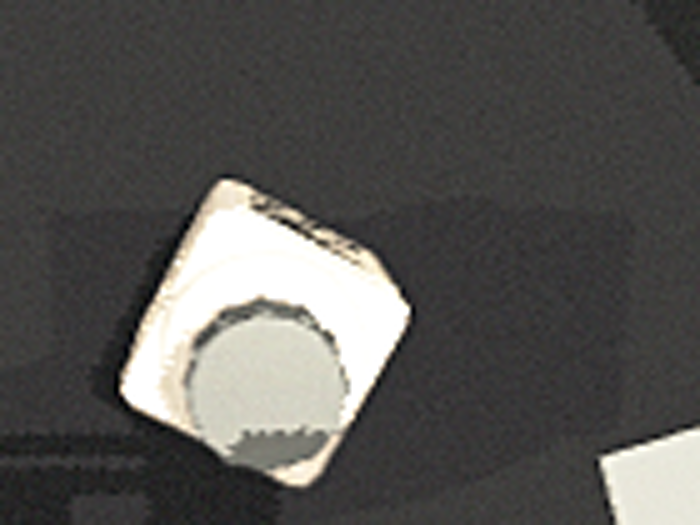

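View pics/w1d.png

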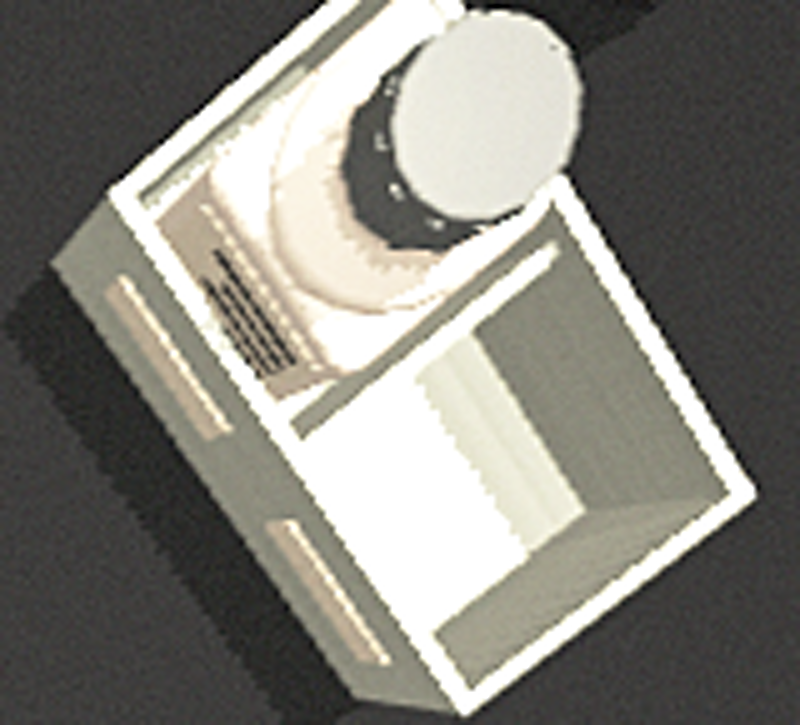

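Run:
```python
from h import *
import pickle
w,s=pickle.load(open('c1.pkl','rb'))
g=lambda p,o,z:ray(w,(p[0]+.5)/5-.5+o[0],(p[1]+.5)/5-.5+o[1],z)
print('cap',g((267,392),(205,110),.136))
C=[g(p,(205,110),.088)[:2] for p in [(226,178),(412,308),(305,492),(120,392)]]
for i in range(4):
    e=C[(i+1)%4]-C[i];print(C[i].round(4),np.linalg.norm(e).round(4),np.degrees(np.arctan2(e[1],e[0])).round(1))
print('ctr',np.mean(C,axis=0))
K=[g(p,(300,0),.07)[:2] for p in [(465,715),(755,492),(115,190)]]
print(np.round(K,4))
for e in (K[1]-K[0],K[2]-K[0]): print(np.linalg.norm(e),np.degrees(np.arctan2(e[1],e[0])))
print('divider', g((297,420),(300,0),.07),g((555,250),(300,0),.07))
print('filed cap',g((488,115),(300,0),.14))
```

```text
cap [ 0.44086915 -0.13777962  0.136     ]
[ 0.4521 -0.0932] 0.0596 -61.1
[ 0.4809 -0.1454] 0.0579 -144.8
[ 0.4336 -0.1787] 0.0573 124.2
[ 0.4013 -0.1313] 0.0635 36.9
ctr [ 0.44197007 -0.1371582 ]
[[ 0.6253 -0.1771]
 [ 0.7111 -0.1561]
 [ 0.5896 -0.0175]]
0.08826688371059535 13.737138753929049
0.16354313841081228 102.60564294483119
divider [ 0.61101246 -0.08701833  0.07      ] [ 0.6822717  -0.07842153  0.07      ]
filed cap [ 0.63755972 -0.04728109  0.14      ]
```

```bash
python3 -c "
from plan import *
plan([(.441,-.1375,.20,-26.4),(.441,-.1375,.112,-26.4)],.07,hold=2)"
```

```text
[[[0.0025, 0.0016, 0.0268], [0.0, 0.0, 0.0], 0.07], [[0.005, 0.0033, 0.0536], [0.0, 0.0, 0.001], 0.07], [[0.0075, 0.0049, 0.0804], [0.0, 0.0, 0.001], 0.07], [[0.0075, 0.0049, 0.1098], [0.0, 0.0, 0.001], 0.07], [[0.0075, 0.0049, 0.1391], [0.0, 0.0, 0.001], 0.07]]
[[[0.0, 0.0, 0.0293], [0.0, 0.0, 0.0], 0.07], [[0.0, 0.0, 0.0293], [0.0, 0.0, 0.0], 0.07], [[0.0, 0.0, 0.0293], [0.0, 0.0, 0.0], 0.07], [[0.0, 0.0, 0.0293], [0.0, 0.0, 0.0], 0.07], [[0.0, 0.0, 0.0293], [0.0, 0.0, 0.0], 0.07]]
```

Emit:
send_rows --steps '[[[0.0025,0.0015,0.027],[0,0,0],0.07],[[0.005,0.003,0.054],[0,0,0],0.07],[[0.0075,0.005,0.08],[0,0,0],0.07],[[0.0075,0.005,0.11],[0,0,0],0.07],[[0.0075,0.005,0.139],[0,0,0],0.07]]'

```text
time_s: 3.27
tool_pos: [0.4412, -0.1378, 0.1404]
tool_rot: [-180.0, -0.0, -26.3]
force: [0.1, 0.1, -0.2]
grip_width: 0.0709
```

Emit:
send_rows --steps '[[[0,0,0.015],[0,0,0],0.07],[[0,0,0.029],[0,0,0],0.07],[[0,0,0.029],[0,0,0],0.07],[[0,0,0.029],[0,0,0],0.07],[[0,0,0.029],[0,0,0],0.07]]'

```text
time_s: 3.68
tool_pos: [0.4417, -0.1385, 0.1134]
tool_rot: [-180.0, -0.1, -26.4]
force: [-0.5, -0.6, 0.2]
grip_width: 0.07
```

Run:
```python
from h import *
o=env.get_obs();print(o['time_s'],o['tool_pos'],o['tool_rot'],o['qpos'])
w=cam('wrist');s=cam('scene');d=cam('side')
crop(s,'s2.png',190,110,300,200,4)
crop(d,'d2.png',250,120,370,230,5)
a=cv2.imread('pics/d2.png');b=cv2.imread('pics/s2.png');H=max(a.shape[0],b.shape[0])
b=cv2.resize(b,(200*1+0,164)) if 0 else b
cv2.imwrite('pics/d2.png',a)
```

```text
3.6833 [ 0.44168076 -0.1385481   0.11339915] [-1.79976715e+02 -6.45428850e-02 -2.63921535e+01] [-29.30394364  -0.85526869  43.68025338 117.88464462   0.65439224
  62.6674562  -12.31880103]
```

View pics/d2.png

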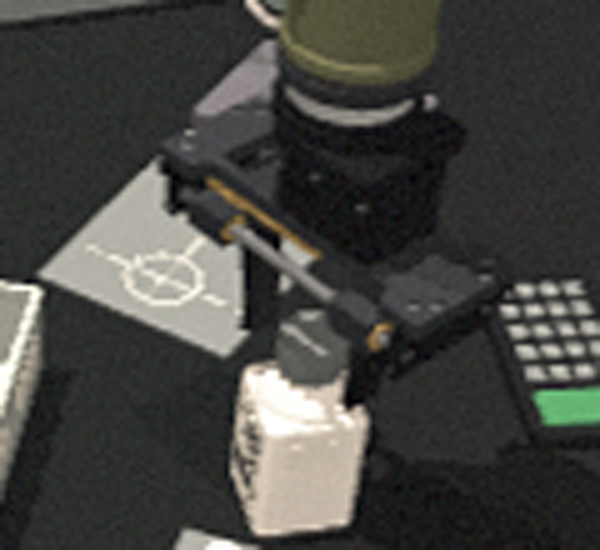

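View pics/s2.png

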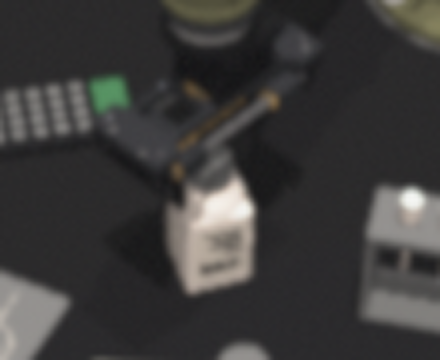

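Emit:
send_rows --steps '[[[0,0,0],[0,0,0],0.03],[[0,0,0],[0,0,0],0.03],[[0,0,0],[0,0,0],0.03],[[0,0,0],[0,0,0],0.03],[[0,0,0],[0,0,0],0.03]]' --grip_force 40

```text
time_s: 4.25
tool_pos: [0.4409, -0.1391, 0.1126]
tool_rot: [-180.0, -0.0, -26.5]
force: [0.9, 0.0, 0.6]
grip_width: 0.0445
```

Emit:
send_rows --steps '[[[0,0,0],[0,0,0],0.03],[[0,0,-0.003],[0,0,0],0.03],[[0,0,-0.01],[0,0,0],0.03],[[0,0,-0.02],[0,0,0],0.03],[[0,0,-0.03],[0,0,0],0.03]]'

```text
time_s: 4.67
tool_pos: [0.4406, -0.1391, 0.1433]
tool_rot: [180.0, 0.0, -26.5]
force: [0.9, 0.1, -3.5]
grip_width: 0.0372
```

```bash
python3 -c "
from plan import *
o=env.get_obs();print(o['force'],o['grip_width'],o['tool_pos'])
plan([(.47,-.165,.23,-80),(.5895,-.266,.222,-159)],.03,hold=2)"
```

```text
[ 0.90443684  0.05438513 -3.45284983] 0.037217792047099955 [ 0.44061387 -0.13909409  0.14333662]
[[[0.0032, 0.0009, -0.0074], [0.0, 0.0, 0.08], 0.03], [[0.0069, 0.0019, -0.0159], [0.0, 0.0, 0.171], 0.03], [[0.0113, 0.003, -0.0259], [0.0, 0.0, 0.279], 0.03], [[0.0163, 0.0044, -0.0373], [0.0, 0.0, 0.402], 0.03], [[0.0215, 0.0058, -0.0493], [0.0, 0.0, 0.532], 0.03]]
[[[0.005, -0.0014, -0.0114], [0.0, 0.0, 0.123], 0.03], [[0.0094, -0.0026, -0.0215], [0.0, 0.0, 0.231], 0.03], [[0.013, -0.0036, -0.0299], [0.0, 0.0, 0.323], 0.03], [[0.0163, -0.0045, -0.0373], [0.0, 0.0, 0.402], 0.03], [[0.025, -0.0072, -0.0369], [0.0, 0.0, 0.483], 0.03]]
[[[0.007, -0.0069, 0.0005], [0.0, 0.0, 0.086], 0.03], [[0.0148, -0.0145, 0.0011], [0.0, 0.0, 0.183], 0.03], [[0.0237, -0.0232, 0.0017], [0.0, 0.0, 0.292], 0.03], [[0.0335, -0.0328, 0.0024], [0.0, 0.0, 0.413], 0.03], [[0.044, -0.0431, 0.0031], [0.0, 0.0, 0.543], 0.03]]
[[[0.0038, -0.0145, 0.0008], [0.0, 0.0, 0.132], 0.03], [[0.0074, -0.0287, 0.0015], [0.0, 0.0, 0.262], 0.03], [[0.0109, -0.042, 0.0022], [0.0, 0.0, 0.383], 0.03], [[0.014, -0.054, 0.0029], [0.0, 0.0, 0.492], 0.03], [[0.0167, -0.0647, 0.0034], [0.0, 0.0, 0.589], 0.03]]
[[[-0.0032, -0.0093, 0.0005], [0.0, 0.0, 0.086], 0.03], [[-0.0062, -0.0179, 0.001], [0.0, 0.0, 0.167], 0.03], [[-0.0062, -0.0179, 0.001], [0.0, 0.0, 0.167], 0.03], [[-0.0062, -0.0179, 0.001], [0.0, 0.0, 0.167], 0.03], [[-0.0062, -0.0179, 0.001], [0.0, 0.0, 0.167], 0.03]]
```

Emit:
send_rows --steps '[[[0.003,0.001,-0.008],[0,0,0.08],0.03],[[0.007,0.002,-0.017],[0,0,0.17],0.03],[[0.011,0.003,-0.027],[0,0,0.28],0.03],[[0.016,0.004,-0.039],[0,0,0.4],0.03],[[0.0215,0.006,-0.052],[0,0,0.532],0.03]]'

```text
time_s: 5.08
tool_pos: [0.4576, -0.1538, 0.1959]
tool_rot: [-180.0, 0.0, -56.9]
force: [0.4, -0.1, -3.4]
grip_width: 0.0371
```

Emit:
send_rows --steps '[[[0.005,-0.001,-0.011],[0,0,0.123],0.03],[[0.009,-0.003,-0.0215],[0,0,0.23],0.03],[[0.013,-0.004,-0.03],[0,0,0.32],0.03],[[0.016,-0.005,-0.037],[0,0,0.4],0.03],[[0.025,-0.007,-0.037],[0,0,0.483],0.03]]'

```text
time_s: 5.5
tool_pos: [0.4779, -0.1706, 0.2341]
tool_rot: [-179.8, 0.0, -84.4]
force: [0.1, 0.2, -3.3]
grip_width: 0.0373
```

```bash
python3 -c "
from plan import *
o=env.get_obs();print(o['qpos'].round(1),o['grip_width'],o['tool_pos'],o['tool_rot'])"
```

```text
[-26.3  -0.9  43.1 103.5   0.5  77.  -67.7] 0.037302541831941594 [ 0.47786913 -0.1706434   0.23414434] [-1.79804101e+02  4.50250060e-02 -8.44005534e+01]
```

Emit:
send_rows --steps '[[[0.007,-0.007,0.0005],[0,0,0.086],0.03],[[0.015,-0.0145,0.001],[0,0,0.183],0.03],[[0.024,-0.023,0.002],[0,0,0.292],0.03],[[0.0335,-0.033,0.0025],[0,0,0.413],0.03],[[0.044,-0.043,0.003],[0,0,0.543],0.03]]'

```text
time_s: 5.92
tool_pos: [0.525, -0.2103, 0.2296]
tool_rot: [-180.0, 0.1, -115.3]
force: [-0.1, -0.4, -3.4]
grip_width: 0.0372
```

Emit:
send_rows --steps '[[[0.004,-0.0145,0.001],[0,0,0.11],0.03],[[0.0075,-0.029,0.0015],[0,0,0.22],0.03],[[0.011,-0.042,0.002],[0,0,0.33],0.03],[[0.014,-0.054,0.003],[0,0,0.43],0.03],[[0.017,-0.065,0.0035],[0,0,0.52],0.03]]'

```text
time_s: 6.33
tool_pos: [0.5768, -0.2533, 0.2257]
tool_rot: [-180.0, 0.0, -145.1]
force: [-1.3, -0.6, -3.9]
grip_width: 0.0374
```

```bash
python3 -c "
from plan import *
o=env.get_obs();print(o['qpos'].round(1),o['grip_width'],o['tool_pos'],o['tool_rot'])
plan([(.5895,-.266,.225,-158.5)],.03,hold=2)"
```

```text
[ -18.4   21.1   51.3   87.5  -16.6   79.4 -111. ] 0.03741900178175414 [ 0.57684674 -0.2532873   0.22573111] [-1.79987787e+02  1.41462078e-02 -1.45067175e+02]
[[[-0.001, -0.0059, 0.0002], [0.0, 0.0, 0.078], 0.03], [[-0.0021, -0.0118, 0.0005], [0.0, 0.0, 0.156], 0.03], [[-0.0031, -0.0177, 0.0007], [0.0, 0.0, 0.234], 0.03], [[-0.0031, -0.0177, 0.0007], [0.0, 0.0, 0.234], 0.03], [[-0.0031, -0.0177, 0.0007], [0.0, 0.0, 0.234], 0.03]]
```

Emit:
send_rows --steps '[[[-0.001,-0.006,0],[0,0,0.078],0.03],[[-0.002,-0.012,0],[0,0,0.156],0.03],[[-0.003,-0.0175,0],[0,0,0.234],0.03],[[-0.003,-0.0175,0],[0,0,0.234],0.03],[[-0.003,-0.0175,0],[0,0,0.234],0.03]]'

```text
time_s: 6.75
tool_pos: [0.5886, -0.2657, 0.2255]
tool_rot: [-180.0, -0.0, -158.1]
force: [-0.1, -0.4, -3.9]
grip_width: 0.0366
```

```bash
python3 -c "
from h import *
import pickle
o=env.get_obs();print(o['qpos'].round(1),o['grip_width'],o['tool_pos'],o['tool_rot'],o['force'])
w=cam('wrist');s=cam('scene');d=cam('side');pickle.dump((w,s,d),open('c3.pkl','wb'))
print(ray(s,(381.5)/4-.5+90,(302.5)/4-.5+120,0))
crop(s,'s3.png',120,120,240,230,5)
crop(d,'d3.png',240,70,370,190,5)
crop(w,'w3.png',150,60,350,220,4)
"
```

```text
[ -17.7   24.2   53.3   85.2  -19.5   80.4 -121.7] 0.03664846436360787 [ 0.58862919 -0.26566193  0.22546302] [-1.79999332e+02 -1.26912096e-02 -1.58103220e+02] [-0.10335639 -0.4189511  -3.94516321]
[ 0.58359696 -0.29631024  0.        ]
```

View pics/d3.png

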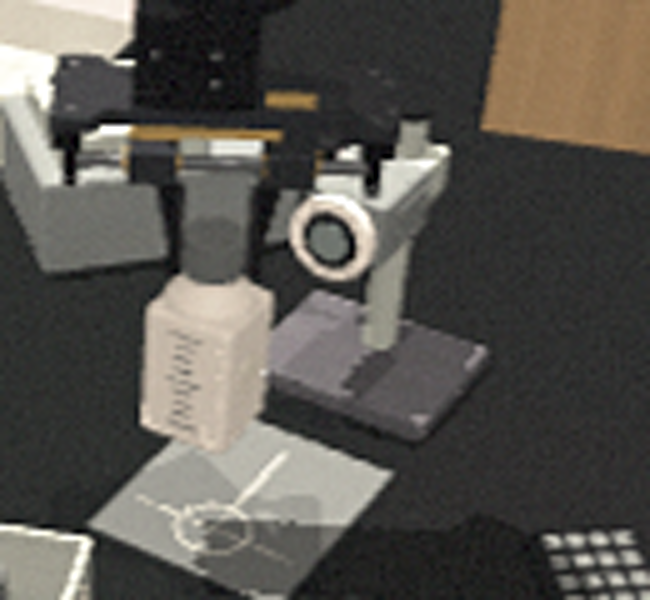

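View pics/s3.png

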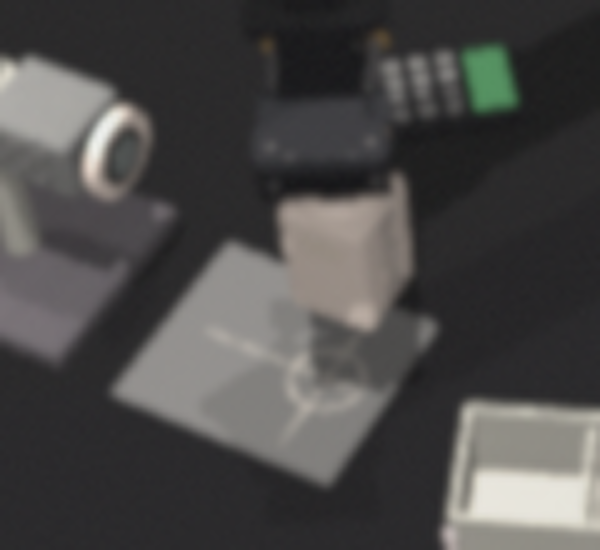

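View pics/w3.png

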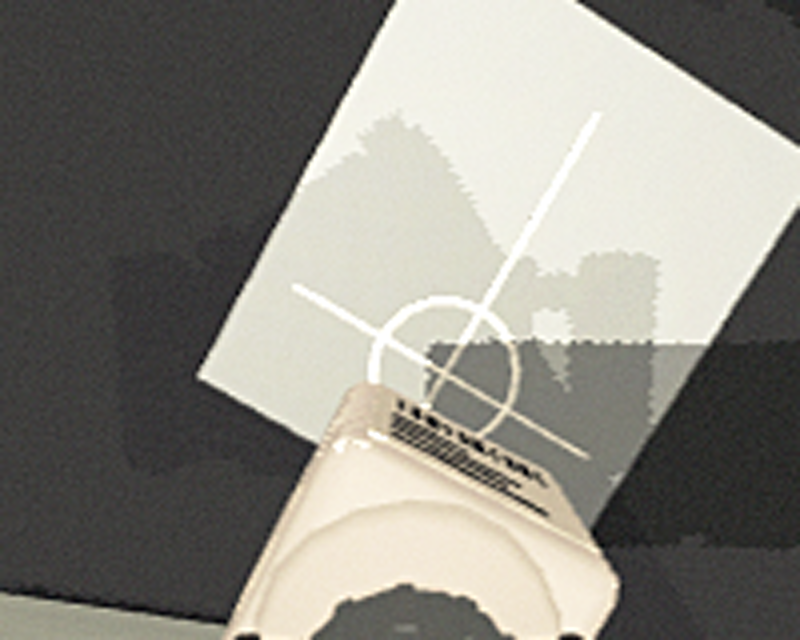

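```bash
python3 -c "
from h import *
import pickle
w,s,d=pickle.load(open('c3.pkl','rb'))
g=lambda p,z:ray(w,(p[0]+.5)/4-.5+150,(p[1]+.5)/4-.5+60,z)[:2]
def a(p,q,z):
    P,Q=g(p,z),g(q,z);e=Q-P;print(P.round(4),Q.round(4),np.linalg.norm(e).round(4),np.degrees(np.arctan2(e[1],e[0])).round(1))
a((430,400),(598,112),0.001)
a((292,287),(588,458),0.001)
a((338,445),(614,572),.202)
a((230,640),(335,445),.202)
a((392,408),(546,484),.185)
a((392,430),(510,488),.175)
a((392,432),(547,514),.17)
# cross intersection
P=np.array([[430,400],[598,112]]);Q=np.array([[292,287],[588,458]])
A=np.c_[P[1]-P[0],-(Q[1]-Q[0])];t=np.linalg.solve(A,Q[0]-P[0]);X=P[0]+t[0]*(P[1]-P[0]);print(X,g(X,.001))
"
```

```text
[ 0.5886 -0.2846] [ 0.573  -0.3943] 0.1108 -98.1
[ 0.6477 -0.3031] [ 0.5278 -0.2865] 0.121 172.1
[ 0.6142 -0.296 ] [ 0.5606 -0.2929] 0.0537 176.7
[ 0.6196 -0.2554] [ 0.6147 -0.2958] 0.0407 -96.9
[ 0.6073 -0.303 ] [ 0.5748 -0.3004] 0.0326 175.5
[ 0.6053 -0.2975] [ 0.5792 -0.2955] 0.0262 175.5
[ 0.6049 -0.2963] [ 0.5691 -0.2924] 0.036 173.7
[444.51884607 375.11054959] [ 0.58712393 -0.29467533]
```

Emit:
send_rows --steps '[[[-0.001,-0.0005,0],[0,0,0.025],0.03],[[-0.0015,-0.0005,0],[0,0,0.05],0.03],[[-0.0015,-0.0005,0],[0,0,0.05],0.03],[[-0.0015,-0.0005,0],[0,0,0.05],0.03],[[-0.0015,-0.0005,0],[0,0,0.05],0.03]]'

```text
time_s: 7.32
tool_pos: [0.59, -0.2658, 0.225]
tool_rot: [180.0, 0.0, -161.1]
force: [-0.8, 0.3, -2.6]
grip_width: 0.0373
```

```bash
python3 -c "
from h import *
import pickle
o=env.get_obs();print(o['qpos'].round(1),o['grip_width'],o['tool_pos'],o['tool_rot'],o['force'])
w=cam('wrist')
crop(w,'w4.png',150,60,350,220,4)
pickle.dump(w,open('c4.pkl','wb'))
"
```

```text
[ -18.    24.6   53.9   85.   -19.9   80.5 -124.4] 0.037264198301011776 [ 0.59000197 -0.26578063  0.22504763] [ 1.79994284e+02  1.00428860e-03 -1.61097079e+02] [-0.78711368  0.29592011 -2.58994683]
```

View pics/w4.png

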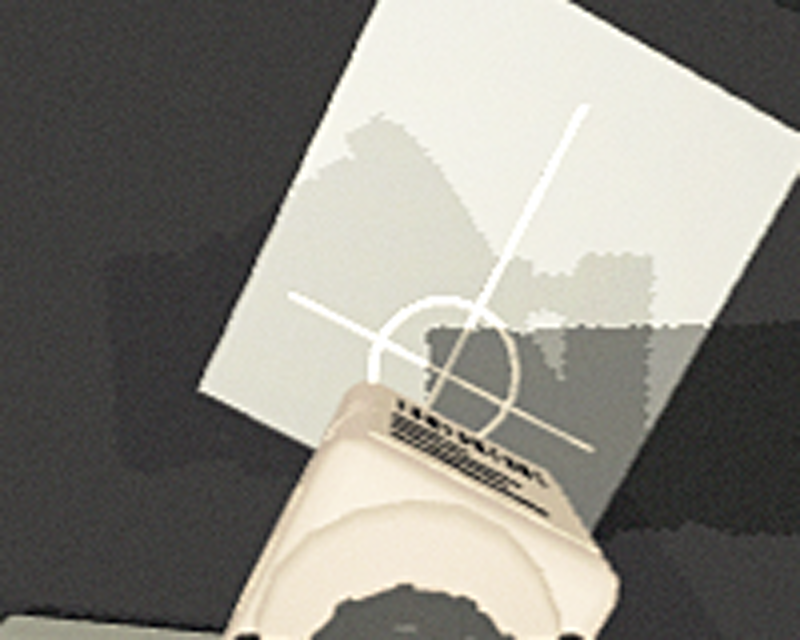

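Emit:
send_rows --steps '[[[0,0,0],[0,0,0],0.03],[[0,0,0],[0,0,0],0.03],[[0,0,0],[0,0,0],0.03],[[0,0,0],[0,0,0],0.03],[[0,0,0],[0,0,0],0.03]]'

```text
time_s: 7.78
tool_pos: [0.59, -0.2659, 0.2251]
tool_rot: [180.0, 0.0, -161.1]
force: [0.1, 0.4, -3.6]
grip_width: 0.0376
```

Emit:
send_rows --steps '[[[0,0,0],[0,0,0],0.03],[[0,0,0],[0,0,0],0.03],[[0,0,0],[0,0,0],0.03],[[0,0,0],[0,0,0],0.03],[[0,0,0],[0,0,0],0.03]]'

```text
time_s: 8.2
tool_pos: [0.5901, -0.2658, 0.2251]
tool_rot: [180.0, 0.0, -161.1]
force: [0.6, 0.8, -3.3]
grip_width: 0.037
```

Emit:
send_rows --steps '[[[0,0,0],[0,0,0],0.03],[[0,0,0],[0,0,0],0.03],[[0,0,0],[0,0,0],0.03],[[0,0,0],[0,0,0],0.03],[[0,0,0],[0,0,0],0.03]]'

```text
time_s: 8.62
tool_pos: [0.5901, -0.2659, 0.2251]
tool_rot: [180.0, 0.0, -161.1]
force: [-0.6, -0.2, -3.4]
grip_width: 0.0375
```

Emit:
send_rows --steps '[[[0,0,0],[0,0,-0.08],0.03],[[0,0,0],[0,0,-0.17],0.03],[[0,0,0],[0,0,-0.28],0.03],[[0,0,0],[0,0,-0.39],0.03],[[0,0,0],[0,0,-0.5],0.03]]'

```text
time_s: 9.03
tool_pos: [0.59, -0.2659, 0.225]
tool_rot: [-180.0, -0.0, -132.2]
force: [-0.4, 0.3, -3.1]
grip_width: 0.037
```

Emit:
send_rows --steps '[[[0,0,0],[0,0,-0.11],0.03],[[0,0,0],[0,0,-0.22],0.03],[[0,0,0],[0,0,-0.33],0.03],[[0,0,0],[0,0,-0.44],0.03],[[0,0,0],[0,0,-0.55],0.03]]'

```text
time_s: 9.45
tool_pos: [0.59, -0.266, 0.225]
tool_rot: [-180.0, -0.0, -100.7]
force: [-0.6, -0.7, -3.5]
grip_width: 0.0373
```

Emit:
send_rows --steps '[[[0,0,0],[0,0,-0.11],0.03],[[0,0,0],[0,0,-0.22],0.03],[[0,0,0],[0,0,-0.33],0.03],[[0,0,0],[0,0,-0.43],0.03],[[0,0,0],[0,0,-0.521],0.03]]'

```text
time_s: 9.87
tool_pos: [0.5899, -0.266, 0.225]
tool_rot: [180.0, 0.0, -70.8]
force: [-0.1, 0.1, -3.2]
grip_width: 0.0371
```

Emit:
send_rows --steps '[[[0,0,0],[0,0,0],0.03],[[0,0,0],[0,0,0],0.03],[[0,0,0],[0,0,0],0.03],[[0,0,0],[0,0,0],0.03],[[0,0,0],[0,0,0],0.03]]'

```text
time_s: 10.28
tool_pos: [0.5901, -0.2659, 0.225]
tool_rot: [180.0, -0.0, -71.2]
force: [0.0, 0.6, -4.0]
grip_width: 0.0371
```

```bash
python3 -c "
from h import *
import pickle
o=env.get_obs();print(o['qpos'].round(1),o['grip_width'],o['tool_pos'],o['tool_rot'],o['force'])
s=cam('scene');d=cam('side')
crop(s,'s5.png',120,120,240,230,5)
crop(d,'d5.png',240,70,370,190,5)
"
```

```text
[ -6.9  20.4  37.4  84.6 -12.5  79.2 -40. ] 0.037102413805140656 [ 0.59006547 -0.26585199  0.22500689] [ 1.79997214e+02 -2.61899277e-03 -7.11602225e+01] [ 0.03191758  0.64313101 -3.9628677 ]
```

View pics/d5.png

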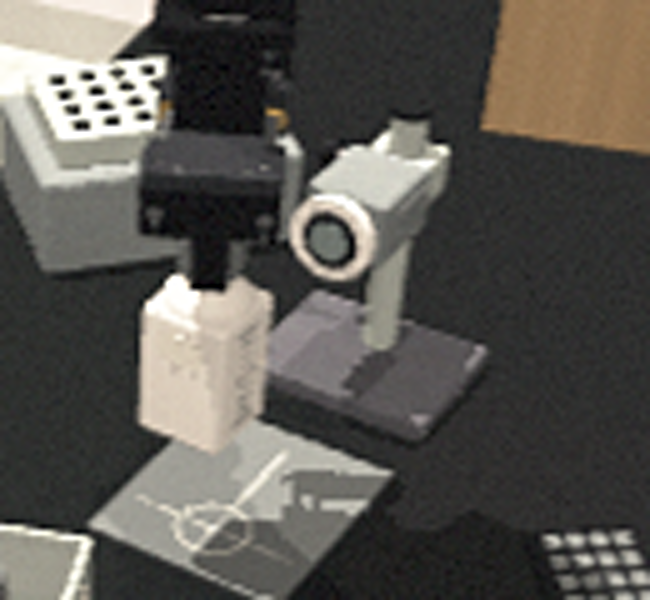

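Emit:
send_rows --steps '[[[0,0,0],[0,0,0],0.03],[[0,0,0],[0,0,0],0.03],[[0,0,0],[0,0,0],0.03],[[0,0,0],[0,0,0],0.03],[[0,0,0],[0,0,0],0.03]]'

```text
time_s: 10.8
tool_pos: [0.5901, -0.2659, 0.2251]
tool_rot: [-180.0, 0.0, -71.1]
force: [1.2, -0.2, -3.3]
grip_width: 0.0369
```

Emit:
send_rows --steps '[[[0,0,0],[0,0,0],0.03],[[0,0,0],[0,0,0],0.03],[[0,0,0],[0,0,0],0.03],[[0,0,0],[0,0,0],0.03],[[0,0,0],[0,0,0],0.03]]'

```text
time_s: 11.22
tool_pos: [0.59, -0.2659, 0.2251]
tool_rot: [-180.0, 0.0, -71.1]
force: [0.8, 0.1, -3.2]
grip_width: 0.0372
```

Emit:
send_rows --steps '[[[0,0,0],[0,0,0],0.03],[[0,0,0],[0,0,0],0.03],[[0,0,0],[0,0,0],0.03],[[0,0,0],[0,0,0],0.03],[[0,0,0],[0,0,0],0.03]]'

```text
time_s: 11.63
tool_pos: [0.59, -0.2658, 0.225]
tool_rot: [-180.0, 0.0, -71.1]
force: [0.2, -1.6, -2.7]
grip_width: 0.0373
```

Emit:
send_rows --steps '[[[0,0,0],[0,0,-0.08],0.03],[[0,0,0],[0,0,-0.17],0.03],[[0,0,0],[0,0,-0.28],0.03],[[0,0,0],[0,0,-0.39],0.03],[[0,0,0],[0,0,-0.5],0.03]]'

```text
time_s: 12.05
tool_pos: [0.59, -0.2659, 0.225]
tool_rot: [-180.0, 0.0, -42.1]
force: [1.0, 1.4, -2.6]
grip_width: 0.0369
```

Emit:
send_rows --steps '[[[0,0,0],[0,0,-0.11],0.03],[[0,0,0],[0,0,-0.22],0.03],[[0,0,0],[0,0,-0.33],0.03],[[0,0,0],[0,0,-0.44],0.03],[[0,0,0],[0,0,-0.55],0.03]]'

```text
time_s: 12.47
tool_pos: [0.59, -0.2659, 0.225]
tool_rot: [-180.0, -0.0, -10.6]
force: [0.1, -0.1, -3.3]
grip_width: 0.0372
```

Emit:
send_rows --steps '[[[0,0,0],[0,0,-0.11],0.03],[[0,0,0],[0,0,-0.22],0.03],[[0,0,0],[0,0,-0.33],0.03],[[0,0,0],[0,0,-0.43],0.03],[[0,0,0],[0,0,-0.521],0.03]]'

```text
time_s: 12.88
tool_pos: [0.59, -0.266, 0.225]
tool_rot: [-180.0, -0.0, 19.2]
force: [-0.3, -0.8, -2.6]
grip_width: 0.0371
```

Emit:
send_rows --steps '[[[0,0,0],[0,0,0],0.03],[[0,0,0],[0,0,0],0.03],[[0,0,0],[0,0,0],0.03],[[0,0,0],[0,0,0],0.03],[[0,0,0],[0,0,0],0.03]]'

```text
time_s: 13.3
tool_pos: [0.5901, -0.2659, 0.2251]
tool_rot: [180.0, -0.0, 18.9]
force: [0.6, -0.5, -3.7]
grip_width: 0.0374
```

```bash
python3 -c "
from h import *
o=env.get_obs();print(o['qpos'].round(1),o['grip_width'],o['tool_pos'],o['tool_rot'],o['force'])
"
```

```text
[ 3.4 18.6 23.7 84.2 -7.5 78.7 46.3] 0.037362722684935526 [ 0.59005872 -0.26587101  0.22505909] [ 1.79996879e+02 -1.71056192e-03  1.88525347e+01] [ 0.55135265 -0.51456815 -3.745715  ]
```

Next: hold, then final quarter.

Emit:
send_rows --steps '[[[0,0,0],[0,0,0],0.03],[[0,0,0],[0,0,0],0.03],[[0,0,0],[0,0,0],0.03],[[0,0,0],[0,0,0],0.03],[[0,0,0],[0,0,0],0.03]]'

```text
time_s: 13.72
tool_pos: [0.59, -0.2659, 0.2251]
tool_rot: [-180.0, -0.0, 18.9]
force: [-0.3, 0.3, -3.0]
grip_width: 0.0371
```

Emit:
send_rows --steps '[[[0,0,0],[0,0,0],0.03],[[0,0,0],[0,0,0],0.03],[[0,0,0],[0,0,0],0.03],[[0,0,0],[0,0,0],0.03],[[0,0,0],[0,0,0],0.03]]'

```text
time_s: 14.13
tool_pos: [0.59, -0.2659, 0.2251]
tool_rot: [-180.0, -0.0, 18.9]
force: [-0.0, 0.1, -3.2]
grip_width: 0.0371
```

Emit:
send_rows --steps '[[[0,0,0],[0,0,0],0.03],[[0,0,0],[0,0,0],0.03],[[0,0,0],[0,0,0],0.03],[[0,0,0],[0,0,0],0.03],[[0,0,0],[0,0,0],0.03]]'

```text
time_s: 14.55
tool_pos: [0.59, -0.2658, 0.2251]
tool_rot: [-180.0, -0.0, 18.9]
force: [-0.7, -0.4, -3.0]
grip_width: 0.0372
```

Emit:
send_rows --steps '[[[0,0,0],[0,0,-0.08],0.03],[[0,0,0],[0,0,-0.17],0.03],[[0,0,0],[0,0,-0.28],0.03],[[0,0,0],[0,0,-0.39],0.03],[[0,0,0],[0,0,-0.5],0.03]]'

```text
time_s: 14.97
tool_pos: [0.59, -0.2659, 0.2251]
tool_rot: [180.0, -0.0, 47.9]
force: [0.3, 0.2, -2.9]
grip_width: 0.0374
```

Emit:
send_rows --steps '[[[0,0,0],[0,0,-0.11],0.03],[[0,0,0],[0,0,-0.22],0.03],[[0,0,0],[0,0,-0.33],0.03],[[0,0,0],[0,0,-0.44],0.03],[[0,0,0],[0,0,-0.55],0.03]]'

```text
time_s: 15.38
tool_pos: [0.59, -0.2659, 0.2251]
tool_rot: [180.0, -0.0, 79.4]
force: [-0.0, 0.2, -3.2]
grip_width: 0.0374
```

Emit:
send_rows --steps '[[[0,0,0],[0,0,-0.11],0.03],[[0,0,0],[0,0,-0.22],0.03],[[0,0,0],[0,0,-0.33],0.03],[[0,0,0],[0,0,-0.43],0.03],[[0,0,0],[0,0,-0.521],0.03]]'

```text
time_s: 15.8
tool_pos: [0.59, -0.2659, 0.225]
tool_rot: [180.0, -0.0, 109.2]
force: [-0.3, 0.1, -2.6]
grip_width: 0.0372
```

Emit:
send_rows --steps '[[[0,0,0],[0,0,0],0.03],[[0,0,0],[0,0,0],0.03],[[0,0,0],[0,0,0],0.03],[[0,0,0],[0,0,0],0.03],[[0,0,0],[0,0,0],0.03]]'

```text
time_s: 16.22
tool_pos: [0.59, -0.2658, 0.225]
tool_rot: [180.0, -0.0, 108.9]
force: [-0.2, -0.8, -2.1]
grip_width: 0.037
```

```bash
python3 -c "
from h import *
o=env.get_obs();print(o['qpos'].round(1),o['grip_width'],o['tool_pos'],o['tool_rot'],o['force'])
s=cam('scene');d=cam('side')
crop(s,'s6.png',120,120,240,230,5)
crop(d,'d6.png',240,70,370,190,5)
"
```

```text
[ 12.8  17.9  11.5  83.9  -3.6  78.6 133.4] 0.03700797418373423 [ 0.59004047 -0.26583715  0.22504192] [ 1.79998054e+02 -1.15078830e-03  1.08861332e+02] [-0.22432178 -0.81870752 -2.14978882]
```

View pics/d6.png

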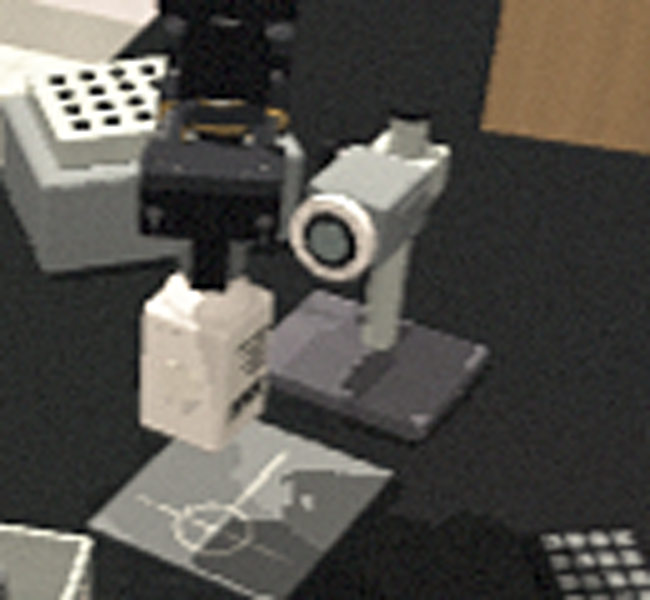

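View pics/s6.png

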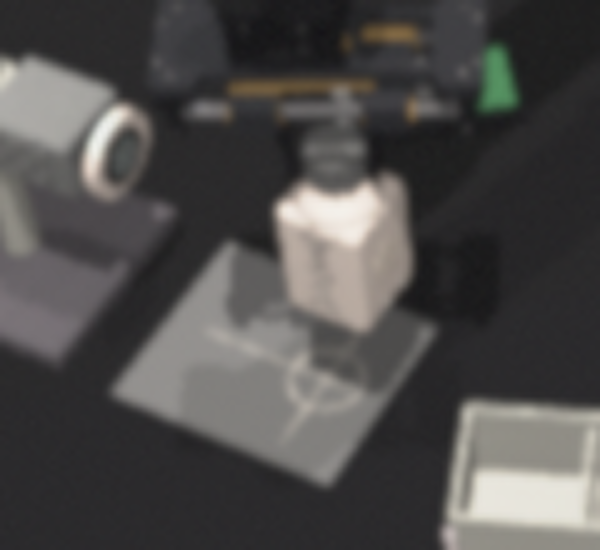

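Emit:
send_rows --steps '[[[0,0,0],[0,0,0],0.03],[[0,0,0],[0,0,0],0.03],[[0,0,0],[0,0,0],0.03],[[0,0,0],[0,0,0],0.03],[[0,0,0],[0,0,0],0.03]]'

```text
time_s: 16.73
tool_pos: [0.59, -0.2659, 0.225]
tool_rot: [180.0, -0.0, 108.9]
force: [-0.3, 0.2, -4.1]
grip_width: 0.0374
```

Emit:
send_rows --steps '[[[0,0,0],[0,0,0],0.03],[[0,0,0],[0,0,0],0.03],[[0,0,0],[0,0,0],0.03],[[0,0,0],[0,0,0],0.03],[[0,0,0],[0,0,0],0.03]]'

```text
time_s: 17.15
tool_pos: [0.59, -0.2658, 0.225]
tool_rot: [180.0, -0.0, 108.9]
force: [0.7, -0.1, -3.0]
grip_width: 0.0371
```

Emit:
send_rows --steps '[[[0,0,0],[0,0,0],0.03],[[0,0,0],[0,0,0],0.03],[[0,0,0],[0,0,0],0.03],[[0,0,0],[0,0,0],0.03],[[0,0,0],[0,0,0],0.03]]'

```text
time_s: 17.57
tool_pos: [0.59, -0.2659, 0.2251]
tool_rot: [180.0, -0.0, 108.9]
force: [0.1, 0.2, -3.0]
grip_width: 0.0373
```

```bash
python3 -c "
from plan import *
plan([(.6575,-.126,.235,40.1)],.03,hold=3)"
```

```text
[[[0.0077, 0.0076, -0.0007], [0.0, 0.0, 0.083], 0.03], [[0.0161, 0.0159, -0.0014], [0.0, 0.0, 0.175], 0.03], [[0.0258, 0.0255, -0.0023], [0.0, 0.0, 0.28], 0.03], [[0.0368, 0.0364, -0.0033], [0.0, 0.0, 0.401], 0.03], [[0.0489, 0.0484, -0.0044], [0.0, 0.0, 0.533], 0.03]]
[[[0.0171, 0.0043, -0.0011], [0.0, 0.0, 0.136], 0.03], [[0.0336, 0.0085, -0.0022], [0.0, 0.0, 0.268], 0.03], [[0.0487, 0.0123, -0.0032], [0.0, 0.0, 0.388], 0.03], [[0.0619, 0.0156, -0.0041], [0.0, 0.0, 0.494], 0.03], [[0.0734, 0.0185, -0.0048], [0.0, 0.0, 0.585], 0.03]]
[[[0.0102, -0.0036, -0.0007], [0.0, 0.0, 0.083], 0.03], [[0.0102, -0.0036, -0.0007], [0.0, 0.0, 0.083], 0.03], [[0.0102, -0.0036, -0.0007], [0.0, 0.0, 0.083], 0.03], [[0.0102, -0.0036, -0.0007], [0.0, 0.0, 0.083], 0.03], [[0.0102, -0.0036, -0.0007], [0.0, 0.0, 0.083], 0.03]]
```

Emit:
send_rows --steps '[[[0.008,0.0075,-0.001],[0,0,0.083],0.03],[[0.016,0.016,-0.0015],[0,0,0.175],0.03],[[0.026,0.0255,-0.0025],[0,0,0.28],0.03],[[0.037,0.0365,-0.0035],[0,0,0.4],0.03],[[0.049,0.0485,-0.0045],[0,0,0.52],0.03]]'

```text
time_s: 17.98
tool_pos: [0.62, -0.2038, 0.2297]
tool_rot: [180.0, 0.0, 78.7]
force: [0.0, 0.3, -3.0]
grip_width: 0.0378
```

Emit:
send_rows --steps '[[[0.017,0.0045,-0.001],[0,0,0.12],0.03],[[0.0335,0.0085,-0.002],[0,0,0.24],0.03],[[0.0485,0.012,-0.003],[0,0,0.36],0.03],[[0.062,0.0155,-0.004],[0,0,0.48],0.03],[[0.0735,0.0185,-0.005],[0,0,0.585],0.03]]'

```text
time_s: 18.4
tool_pos: [0.6526, -0.1335, 0.2346]
tool_rot: [-180.0, -0.0, 45.3]
force: [-0.5, 0.3, -3.9]
grip_width: 0.0372
```

Emit:
send_rows --steps '[[[0.01,-0.0035,0],[0,0,0.095],0.03],[[0.01,-0.0035,0],[0,0,0.095],0.03],[[0.01,-0.0035,0],[0,0,0.095],0.03],[[0.01,-0.0035,0],[0,0,0.095],0.03],[[0.01,-0.0035,0],[0,0,0.095],0.03]]'

```text
time_s: 18.82
tool_pos: [0.656, -0.1271, 0.2346]
tool_rot: [180.0, 0.0, 40.2]
force: [0.5, -0.2, -2.9]
grip_width: 0.0372
```

```bash
python3 -c "
from h import *
import pickle
o=env.get_obs();print(o['qpos'].round(1),o['grip_width'],o['tool_pos'],o['tool_rot'],o['force'])
w=cam('wrist');s=cam('scene');d=cam('side')
crop(s,'s7.png',170,140,290,250,5)
crop(d,'d7.png',190,90,320,235,4)
cv2.imwrite('pics/w7.png',w['pixels'][:,:,::-1])
a=cv2.imread('pics/s7.png');b=cv2.imread('pics/d7.png')
"
```

```text
[-4.  20.6 16.9 79.9 -5.9 80.4 53. ] 0.03720111430563952 [ 0.65602564 -0.12709947  0.23459027] [1.79975204e+02 3.84460349e-02 4.01549340e+01] [ 0.53405168 -0.16085775 -2.91169297]
```

View pics/w7.png

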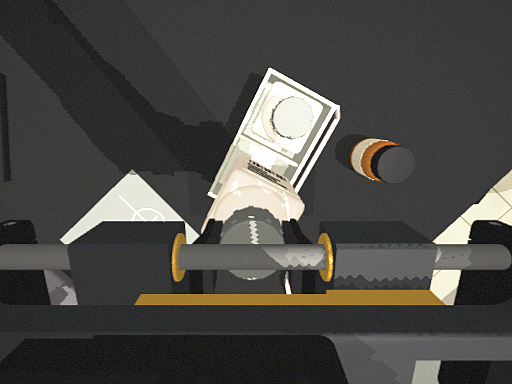

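View pics/s7.png

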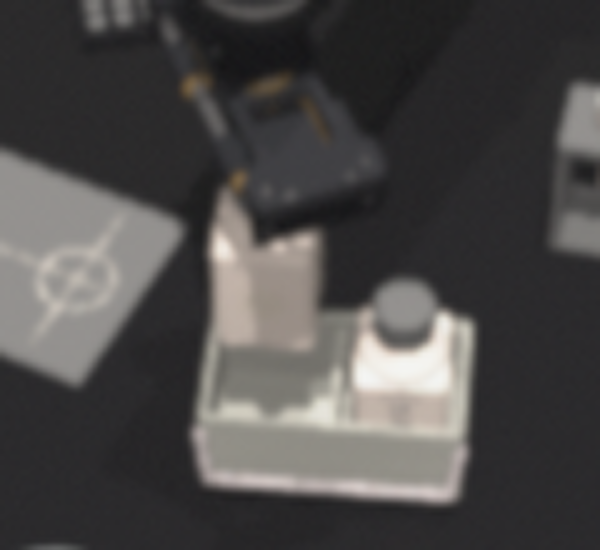

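View pics/d7.png

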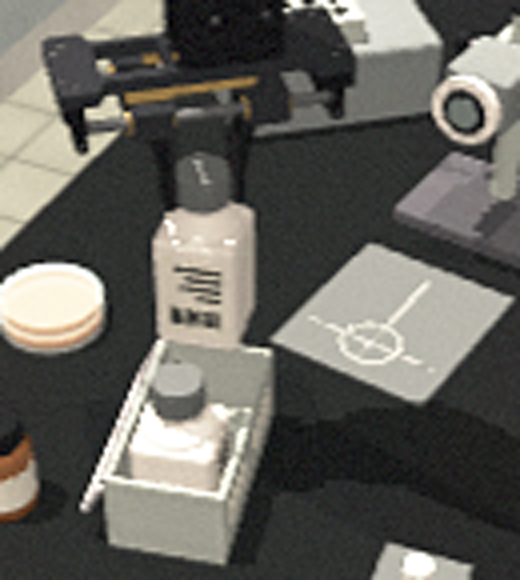

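Emit:
send_rows --steps '[[[0.002,0,0.015],[0,0,0],0.03],[[0.002,0,0.035],[0,0,0],0.03],[[0.002,0,0.055],[0,0,0],0.03],[[0.002,0,0.07],[0,0,0],0.03],[[0.002,0,0.08],[0,0,0],0.03]]'

```text
time_s: 19.38
tool_pos: [0.657, -0.1244, 0.1525]
tool_rot: [-179.9, 0.1, 40.2]
force: [-0.1, 0.1, -2.7]
grip_width: 0.0369
```

```bash
python3 -c "
from h import *
o=env.get_obs();print(o['grip_width'],o['tool_pos'],o['tool_rot'],o['force'])
w=cam('wrist');s=cam('scene');d=cam('side')
crop(d,'d8.png',190,90,320,235,4)
crop(w,'w8.png',170,40,370,220,4)
"
```

```text
0.0369355478170877 [ 0.65695705 -0.12442609  0.15248   ] [-1.79886794e+02  9.98305946e-02  4.01583777e+01] [-0.05297082  0.08114753 -2.70090864]
```

View pics/w8.png

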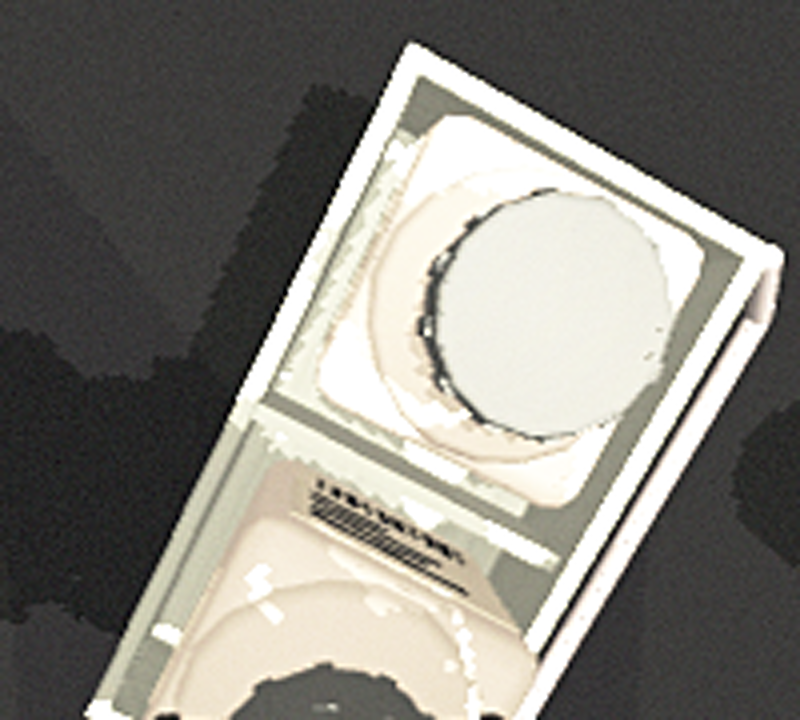

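View pics/d8.png

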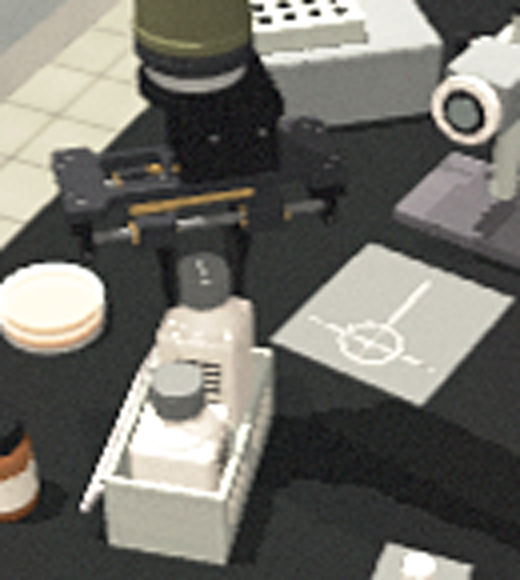

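Emit:
send_rows --steps '[[[-0.0005,0.001,0.01],[0,0,0],0.03],[[-0.0005,0.001,0.02],[0,0,0],0.03],[[-0.0005,0.001,0.028],[0,0,0],0.03],[[-0.0005,0.001,0.032],[0,0,0],0.03],[[-0.0005,0.001,0.032],[0,0,0],0.03]]'

```text
time_s: 19.95
tool_pos: [0.6574, -0.125, 0.1208]
tool_rot: [-179.9, 0.1, 40.2]
force: [0.4, -0.0, -4.0]
grip_width: 0.0368
```

Emit:
send_rows --steps '[[[0,0,0.0005],[0,0,0],0.03],[[0,0,0.001],[0,0,0],0.03],[[0,0,0.0015],[0,0,0],0.03],[[0,0,0.002],[0,0,0],0.03],[[0,0,0.002],[0,0,0],0.03]]'

```text
time_s: 20.37
tool_pos: [0.6585, -0.1253, 0.1208]
tool_rot: [180.0, -0.0, 40.2]
force: [-0.4, 0.3, -2.7]
grip_width: 0.0374
```

Emit:
send_rows --steps '[[[0,0,0.001],[0,0,0],0.03],[[0,0,0.002],[0,0,0],0.03],[[0,0,0.003],[0,0,0],0.03],[[0,0,0.003],[0,0,0],0.03],[[0,0,0.003],[0,0,0],0.03]]'

```text
time_s: 20.78
tool_pos: [0.6583, -0.1252, 0.1174]
tool_rot: [-180.0, 0.0, 40.2]
force: [-0.9, -0.4, -3.5]
grip_width: 0.0368
```

```bash
python3 -c "
from h import *
o=env.get_obs();print(o['grip_width'],o['tool_pos'],o['tool_rot'],o['force'])
"
```

```text
0.03680907075704382 [ 0.65825624 -0.12523727  0.1174069 ] [-1.79985327e+02  5.37899360e-03  4.01662470e+01] [-0.8856863  -0.43537724 -3.49768456]
```

Nearly on the floor (expected 0.1167). Ease down.

Emit:
send_rows --steps '[[[0,0,0.0005],[0,0,0],0.03],[[0,0,0.001],[0,0,0],0.03],[[0,0,0.0015],[0,0,0],0.03],[[0,0,0.0015],[0,0,0],0.03],[[0,0,0.0015],[0,0,0],0.03]]'

```text
time_s: 21.2
tool_pos: [0.6585, -0.1254, 0.1166]
tool_rot: [180.0, -0.0, 40.2]
force: [-1.6, -0.4, 0.5]
grip_width: 0.0372
```

Emit:
send_rows --steps '[[[0,0,0],[0,0,0],0.045],[[0,0,0],[0,0,0],0.055],[[0,0,0],[0,0,0],0.058],[[0,0,0],[0,0,0],0.058],[[0,0,0],[0,0,0],0.058]]'

```text
time_s: 21.62
tool_pos: [0.6585, -0.1252, 0.1162]
tool_rot: [180.0, -0.0, 40.2]
force: [0.6, 0.1, -0.1]
grip_width: 0.0565
```

Emit:
send_rows --steps '[[[0,0,-0.005],[0,0,0],0.058],[[0,0,-0.02],[0,0,0],0.058],[[0,0,-0.05],[0,0,0],0.058],[[0,0,-0.085],[0,0,0],0.058],[[0,0,-0.12],[0,0,0],0.058]]'

```text
time_s: 22.03
tool_pos: [0.6578, -0.1253, 0.2372]
tool_rot: [-180.0, 0.0, 40.2]
force: [0.5, -0.5, -0.1]
grip_width: 0.058
```

```bash
python3 -c "
from h import *
o=env.get_obs();print(o['grip_width'],o['tool_pos'],o['tool_rot'],o['force'],o['qpos'].round(1))
w=cam('wrist');s=cam('scene');d=cam('side')
crop(d,'d9.png',190,90,320,235,4)
crop(w,'w9.png',170,40,370,220,4)
"
```

```text
0.05801338777089442 [ 0.65782704 -0.12526498  0.23721814] [-1.79956065e+02  4.47379189e-02  4.01562241e+01] [ 0.51836022 -0.48358057 -0.13024664] [-4.1 20.7 16.9 79.4 -6.  80.8 52.8]
```

View pics/w9.png

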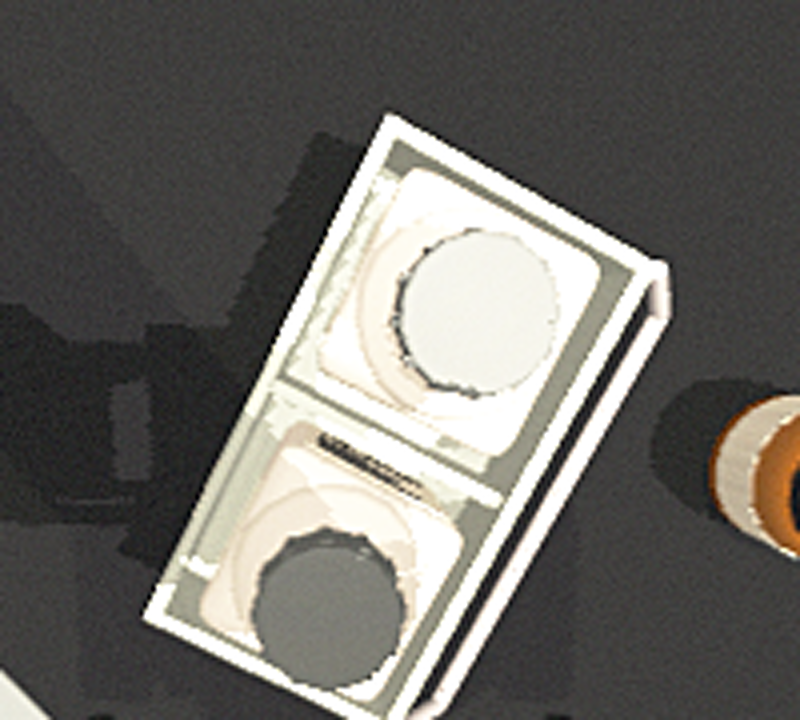

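View pics/d9.png

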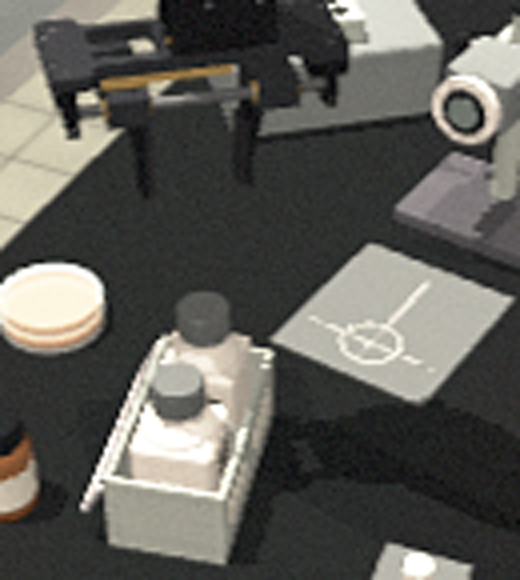

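```bash
python3 -c "
from plan import *
plan([(.44,.01,.27,4.8)],.05,hold=2)"
```

```text
[[[-0.0078, -0.0238, -0.003], [0.006, -0.006, 0.06], 0.05], [[-0.017, -0.0517, -0.0065], [0.006, -0.006, 0.13], 0.05], [[-0.028, -0.0853, -0.0108], [0.005, -0.006, 0.214], 0.05], [[-0.0403, -0.1229, -0.0155], [0.005, -0.006, 0.309], 0.05], [[-0.0527, -0.1606, -0.0203], [0.005, -0.007, 0.403], 0.05]]
[[[-0.0233, -0.0266, -0.004], [0.0, 0.0, 0.084], 0.05], [[-0.0427, -0.0487, -0.0073], [0.0, 0.0, 0.154], 0.05], [[-0.0593, -0.0675, -0.0101], [0.0, 0.0, 0.214], 0.05], [[-0.0593, -0.0675, -0.0101], [0.0, 0.0, 0.214], 0.05], [[-0.0593, -0.0675, -0.0101], [0.0, 0.0, 0.214], 0.05]]
```

Emit:
send_rows --steps '[[[-0.008,-0.024,-0.003],[0,0,0.06],0.05],[[-0.017,-0.052,-0.0065],[0,0,0.13],0.05],[[-0.028,-0.085,-0.011],[0,0,0.214],0.05],[[-0.04,-0.123,-0.0155],[0,0,0.309],0.05],[[-0.0525,-0.1605,-0.02],[0,0,0.403],0.05]]'

```text
time_s: 22.6
tool_pos: [0.5126, -0.0357, 0.2547]
tool_rot: [-180.0, 0.1, 16.8]
force: [0.3, 1.0, 1.3]
grip_width: 0.0502
```

Emit:
send_rows --steps '[[[-0.023,-0.0265,-0.004],[0,0,0.084],0.05],[[-0.043,-0.0485,-0.0075],[0,0,0.154],0.05],[[-0.059,-0.0675,-0.01],[0,0,0.214],0.05],[[-0.059,-0.0675,-0.01],[0,0,0.214],0.05],[[-0.059,-0.0675,-0.01],[0,0,0.214],0.05]]'

```text
time_s: 23.02
tool_pos: [0.4378, 0.0113, 0.2659]
tool_rot: [-180.0, -0.0, 5.0]
force: [0.5, -0.0, 0.2]
grip_width: 0.0503
```

```bash
python3 -c "
from h import *
import pickle
o=env.get_obs();print(o['grip_width'],o['tool_pos'],o['tool_rot'],o['force'],o['qpos'].round(1))
w=cam('wrist');pickle.dump(w,open('c10.pkl','wb'))
crop(w,'w10.png',180,20,380,220,3)
cv2.imwrite('pics/w10f.png',w['pixels'][:,:,::-1])
"
```

```text
0.05031698922053043 [0.43779307 0.0112967  0.26586705] [-1.79993412e+02 -3.30526389e-02  4.97331154e+00] [ 0.48927613 -0.03174188  0.17360429] [-17.1  -9.3  10.8 107.7   1.8  81.4  -1.7]
```

View pics/w10f.png

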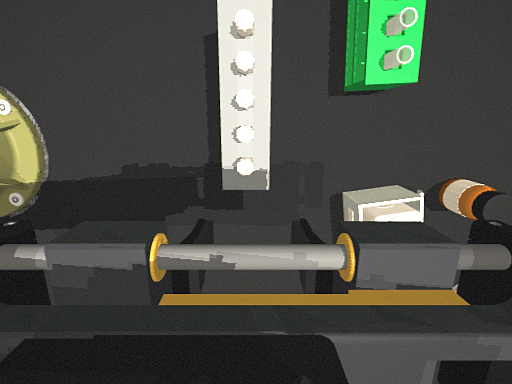

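View pics/w10.png

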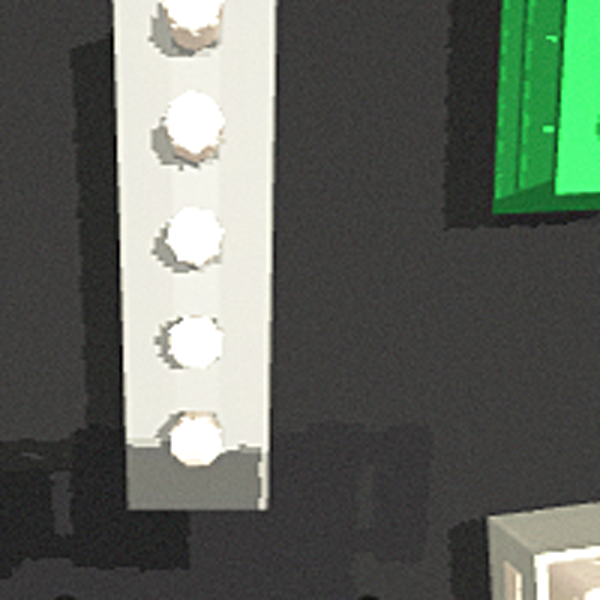

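```bash
python3 -c "
from h import *
import pickle
w=pickle.load(open('c10.pkl','rb'))
for p in [(196,441),(194,341),(194,235),(194,121)]:
  print(ray(w,(p[0]+.5)/3-.5+180,(p[1]+.5)/3-.5+20,.132)[:2].round(4))
print(ray(w,245,18,.132)[:2])
for p in [(405,54),(408,16)]: print('t',ray(w,*p,.104)[:2].round(4))
"
```

```text
[0.4288 0.0323]
[0.4253 0.0679]
[0.4225 0.1032]
[0.4196 0.1388]
[0.41732688 0.17560306]
t [0.5913 0.1653]
t [0.586  0.2013]
```

```bash
python3 -c "
from plan import *
plan([(.428,.0319,.165,4.7)],.045,hold=2)
plan([(.428,.0319,.112,4.7)],.045,hold=2,start=(.428,.0319,.165,4.7))"
```

```text
[[[-0.0018, -0.0047, 0.0212], [0.0, 0.0, 0.001], 0.045], [[-0.0043, -0.0111, 0.0504], [0.0, 0.0, 0.002], 0.045], [[-0.0068, -0.0176, 0.0796], [0.0, 0.0, 0.003], 0.045], [[-0.0087, -0.0223, 0.1007], [0.0, 0.0, 0.003], 0.045], [[-0.0087, -0.0223, 0.1007], [0.0, 0.0, 0.003], 0.045]]
[[[0.0, 0.0, 0.0], [0.0, 0.0, 0.0], 0.045], [[0.0, 0.0, 0.0], [0.0, 0.0, 0.0], 0.045], [[0.0, 0.0, 0.0], [0.0, 0.0, 0.0], 0.045], [[0.0, 0.0, 0.0], [0.0, 0.0, 0.0], 0.045], [[0.0, 0.0, 0.0], [0.0, 0.0, 0.0], 0.045]]
[[[0.0, 0.0, 0.0265], [0.0, 0.0, 0.0], 0.045], [[0.0, 0.0, 0.053], [0.0, 0.0, 0.0], 0.045], [[0.0, 0.0, 0.053], [0.0, 0.0, 0.0], 0.045], [[0.0, 0.0, 0.053], [0.0, 0.0, 0.0], 0.045], [[0.0, 0.0, 0.053], [0.0, 0.0, 0.0], 0.045]]
```

Emit:
send_rows --steps '[[[-0.002,-0.005,0.021],[0,0,0.003],0.045],[[-0.0045,-0.011,0.05],[0,0,0.003],0.045],[[-0.007,-0.0175,0.08],[0,0,0.003],0.045],[[-0.0085,-0.022,0.1],[0,0,0.003],0.045],[[-0.0085,-0.022,0.1],[0,0,0.003],0.045]]'

```text
time_s: 23.48
tool_pos: [0.4251, 0.0312, 0.1611]
tool_rot: [179.9, 0.5, 4.7]
force: [-1.3, -0.8, -0.4]
grip_width: 0.0452
```

```bash
python3 -c "
from h import *
o=env.get_obs();print(o['grip_width'],o['tool_pos'],o['tool_rot'],o['force'],o['qpos'].round(1))
d=cam('side');s=cam('scene')
crop(d,'d11.png',230,160,360,310,4)
crop(s,'s11.png',240,110,360,210,5)
"
```

```text
0.04519886546012865 [0.4251499  0.03124545 0.16109523] [179.93218501   0.54427325   4.65105576] [-1.28011977 -0.77387244 -0.41723271] [-18.   -6.6   9.6 117.5   1.2  69.5  -4.3]
```

View pics/d11.png

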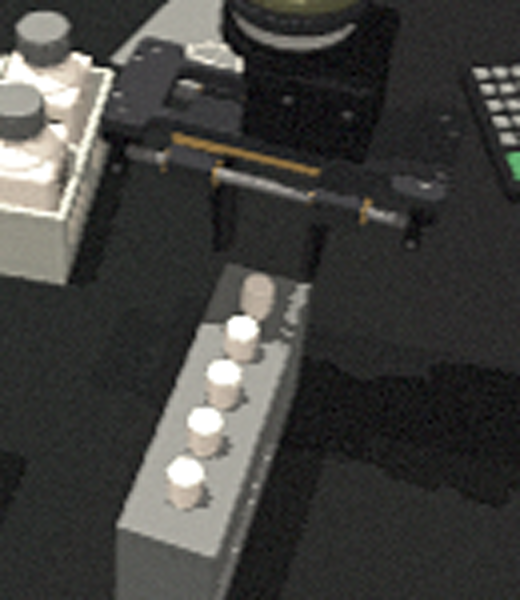

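View pics/s11.png

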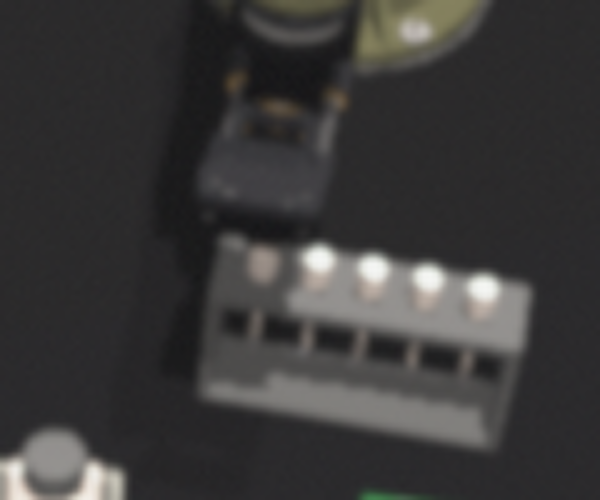

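Emit:
send_rows --steps '[[[0,0,0.01],[0,0,0],0.045],[[0,0,0.02],[0,0,0],0.045],[[0,0,0.027],[0,0,0],0.045],[[0,0,0.03],[0,0,0],0.045],[[0,0,0.03],[0,0,0],0.045]]'

```text
time_s: 24.0
tool_pos: [0.4277, 0.0317, 0.1353]
tool_rot: [180.0, 0.1, 4.6]
force: [0.3, -0.3, 0.5]
grip_width: 0.0451
```

```bash
python3 -c "
from plan import *
o=env.get_obs();print(o['grip_width'],o['tool_pos'],o['tool_rot'],o['force'],o['qpos'].round(1))
plan([(.428,.0319,.112,4.7,.01)],.045)"
```

```text
0.045145065774243105 [0.4276937  0.03171302 0.13526393] [1.79990592e+02 7.61610179e-02 4.63697738e+00] [ 0.28514546 -0.25456517  0.50338722] [-18.   -5.2   9.7 119.5   1.   65.8  -4.1]
[[[0.0001, -0.0001, 0.0078], [0.0, 0.001, 0.0], 0.045], [[0.0002, -0.0001, 0.0155], [0.0, 0.001, -0.001], 0.045], [[0.0004, -0.0002, 0.0233], [0.0, 0.001, -0.001], 0.045], [[0.0004, -0.0002, 0.0233], [0.0, 0.001, -0.001], 0.045], [[0.0004, -0.0002, 0.0233], [0.0, 0.001, -0.001], 0.045]]
```

Emit:
send_rows --steps '[[[0,0,0.008],[0,0,0],0.045],[[0,0,0.0155],[0,0,0],0.045],[[0,0,0.022],[0,0,0],0.045],[[0,0,0.023],[0,0,0],0.045],[[0,0,0.023],[0,0,0],0.045]]'

```text
time_s: 24.42
tool_pos: [0.4276, 0.0318, 0.1123]
tool_rot: [180.0, 0.1, 4.6]
force: [0.2, -0.0, -0.3]
grip_width: 0.0453
```

Emit:
send_rows --steps '[[[0,0,0],[0,0,0],0.03],[[0,0,0],[0,0,0],0.01],[[0,0,0],[0,0,0],0.01],[[0,0,0],[0,0,0],0.01],[[0,0,0],[0,0,0],0.01]]' --grip_force 15

```text
time_s: 24.83
tool_pos: [0.4283, 0.032, 0.1133]
tool_rot: [-180.0, -0.0, 4.6]
force: [-0.5, 0.2, -0.4]
grip_width: 0.0194
```

Emit:
send_rows --steps '[[[0,0,0],[0,0,0],0.01],[[0,0,-0.005],[0,0,0],0.01],[[0,0,-0.02],[0,0,0],0.01],[[0,0,-0.04],[0,0,0],0.01],[[0,0,-0.065],[0,0,0],0.01]]'

```text
time_s: 25.25
tool_pos: [0.4271, 0.0317, 0.178]
tool_rot: [180.0, 0.2, 4.6]
force: [1.0, 0.4, -0.0]
grip_width: 0.0175
```

```bash
python3 -c "
from plan import *
o=env.get_obs();print(o['grip_width'],o['tool_pos'],o['tool_rot'],o['force'],o['qpos'].round(1))"
```

```text
0.017535285373861342 [0.42705827 0.03172849 0.17797691] [1.79981613e+02 1.57090060e-01 4.64007334e+00] [ 1.02417852  0.384981   -0.01328017] [-18.1  -7.5   9.5 116.3   1.3  71.2  -4.4]
```

```bash
python3 -c "
from plan import *
plan([(.428,.032,.235,4.7),(.52,.06,.245,7.1),(.589,.13,.245,7.1)],.01,hold=3)"
```

```text
[[[0.0004, -0.0001, -0.0285], [0.0, 0.003, -0.001], 0.01], [[0.0008, -0.0002, -0.057], [0.0, 0.003, -0.001], 0.01], [[0.0321, -0.007, -0.0604], [0.0, 0.003, -0.015], 0.01], [[0.0634, -0.0138, -0.0639], [0.0, 0.003, -0.029], 0.01], [[0.0947, -0.0206, -0.0673], [0.0, 0.003, -0.043], 0.01]]
[[[0.0257, -0.0203, 0.0], [0.0, 0.0, 0.0], 0.01], [[0.0514, -0.0406, 0.0], [0.0, 0.0, 0.0], 0.01], [[0.0771, -0.0609, 0.0], [0.0, 0.0, 0.0], 0.01], [[0.0771, -0.0609, 0.0], [0.0, 0.0, 0.0], 0.01], [[0.0771, -0.0609, 0.0], [0.0, 0.0, 0.0], 0.01]]
[[[0.0, 0.0, 0.0], [0.0, 0.0, 0.0], 0.01], [[0.0, 0.0, 0.0], [0.0, 0.0, 0.0], 0.01], [[0.0, 0.0, 0.0], [0.0, 0.0, 0.0], 0.01], [[0.0, 0.0, 0.0], [0.0, 0.0, 0.0], 0.01], [[0.0, 0.0, 0.0], [0.0, 0.0, 0.0], 0.01]]
```

Emit:
send_rows --steps '[[[0,0,-0.028],[0,0,0],0.01],[[0,0,-0.057],[0,0,0],0.01],[[0.03,-0.007,-0.06],[0,0,-0.015],0.01],[[0.062,-0.014,-0.064],[0,0,-0.03],0.01],[[0.095,-0.021,-0.067],[0,0,-0.043],0.01]]'

```text
time_s: 25.67
tool_pos: [0.5226, 0.061, 0.247]
tool_rot: [-180.0, -0.2, 7.1]
force: [0.6, -0.5, -0.0]
grip_width: 0.0174
```

Emit:
send_rows --steps '[[[0.0255,-0.02,0],[0,0,0],0.01],[[0.045,-0.036,0],[0,0,0],0.01],[[0.063,-0.05,0],[0,0,0],0.01],[[0.074,-0.058,0],[0,0,0],0.01],[[0.077,-0.061,0],[0,0,0],0.01]]'

```text
time_s: 26.08
tool_pos: [0.5909, 0.133, 0.2444]
tool_rot: [-180.0, 0.0, 7.3]
force: [-0.1, 0.2, -0.9]
grip_width: 0.0171
```

Emit:
send_rows --steps '[[[0,0,0],[0,0,0],0.01],[[0,0,0],[0,0,0],0.01],[[0,0,0],[0,0,0],0.01],[[0,0,0],[0,0,0],0.01],[[0,0,0],[0,0,0],0.01]]'

```text
time_s: 26.5
tool_pos: [0.5897, 0.1297, 0.2456]
tool_rot: [-180.0, -0.0, 7.0]
force: [0.6, -0.3, 0.3]
grip_width: 0.0176
```

```bash
python3 -c "
from h import *
import pickle
o=env.get_obs();print(o['grip_width'],o['tool_pos'],o['tool_rot'],o['force'],o['qpos'].round(1))
w=cam('wrist');pickle.dump(w,open('c12.pkl','wb'))
crop(w,'w12.png',160,0,360,240,3)
"
```

```text
0.017593193606711938 [0.58974121 0.12972592 0.2455783 ] [-1.79994395e+02 -3.48368983e-02  7.03868047e+00] [ 0.55979975 -0.31915143  0.27177543] [-21.8  12.    8.1  88.5  -1.7  79.5  -6.5]
```

View pics/w12.png

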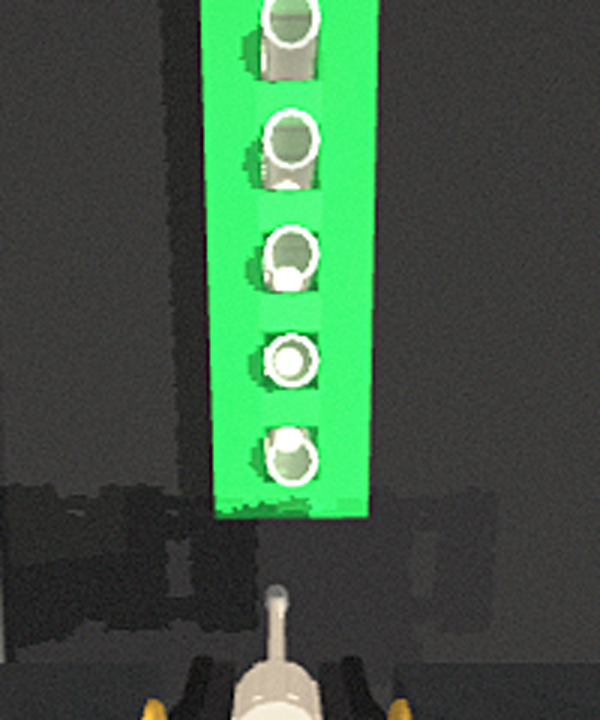

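```bash
python3 -c "
from h import *
import pickle
w=pickle.load(open('c12.pkl','rb'))
for p in [(291.5,456),(291.5,360),(291.5,252),(291.5,138),(290.5,18)]:
  print(ray(w,(p[0]+.5)/3-.5+160,(p[1]+.5)/3-.5,.104)[:2].round(4))
print('bud',ray(w,(277.5)/3-.5+160,(598.5)/3-.5,.160))
"
```

```text
[0.591  0.1674]
[0.5867 0.2014]
[0.5821 0.2372]
[0.5775 0.2727]
[0.5727 0.3075]
bud [0.59034784 0.1286821  0.16      ]
```

```bash
python3 -c "
from plan import *
plan([(.5905,.1656,.235,7.1),(.5905,.1656,.205,7.1,.012)],.01,hold=2)"
```

```text
[[[0.0025, -0.0177, 0.0053], [0.0, -0.001, 0.0], 0.01], [[0.0051, -0.0353, 0.0105], [0.0, -0.001, -0.001], 0.01], [[0.0051, -0.0353, 0.0205], [0.0, -0.001, -0.001], 0.01], [[0.0051, -0.0353, 0.0305], [0.0, -0.001, -0.001], 0.01], [[0.0051, -0.0353, 0.0405], [0.0, -0.001, -0.001], 0.01]]
[[[0.0, 0.0, 0.0], [0.0, 0.0, 0.0], 0.01], [[0.0, 0.0, 0.0], [0.0, 0.0, 0.0], 0.01], [[0.0, 0.0, 0.0], [0.0, 0.0, 0.0], 0.01], [[0.0, 0.0, 0.0], [0.0, 0.0, 0.0], 0.01], [[0.0, 0.0, 0.0], [0.0, 0.0, 0.0], 0.01]]
```

Emit:
send_rows --steps '[[[0.002,-0.012,0.004],[0,0,0],0.01],[[0.004,-0.026,0.01],[0,0,0],0.01],[[0.005,-0.035,0.02],[0,0,0],0.01],[[0.005,-0.0355,0.03],[0,0,0],0.01],[[0.005,-0.0355,0.039],[0,0,0],0.01]]'

```text
time_s: 26.97
tool_pos: [0.5896, 0.1681, 0.204]
tool_rot: [180.0, 0.1, 7.3]
force: [0.3, 0.3, -0.7]
grip_width: 0.0169
```

Emit:
send_rows --steps '[[[0,0,0],[0,0,0],0.01],[[0,0,0],[0,0,0],0.01],[[0,0,0],[0,0,0],0.01],[[0,0,0],[0,0,0],0.01],[[0,0,0],[0,0,0],0.01]]'

```text
time_s: 27.38
tool_pos: [0.591, 0.1661, 0.2068]
tool_rot: [-180.0, -0.1, 7.1]
force: [0.1, -0.5, 0.2]
grip_width: 0.017
```

```bash
python3 -c "
from h import *
import pickle
o=env.get_obs();print(o['grip_width'],o['tool_pos'],o['tool_rot'],o['force'],o['qpos'].round(1))
w=cam('wrist');pickle.dump(w,open('c13.pkl','wb'))
crop(w,'w13.png',200,100,320,240,5)
d=cam('side');crop(d,'d13.png',150,190,300,340,4)
"
```

```text
0.01700580289971967 [0.59104848 0.16606897 0.20679227] [-1.79988799e+02 -7.18732657e-02  7.06368097e+00] [ 0.07596622 -0.50747416  0.17806783] [-23.9  14.3   6.8  90.2  -1.7  75.5  -9.8]
```

View pics/w13.png

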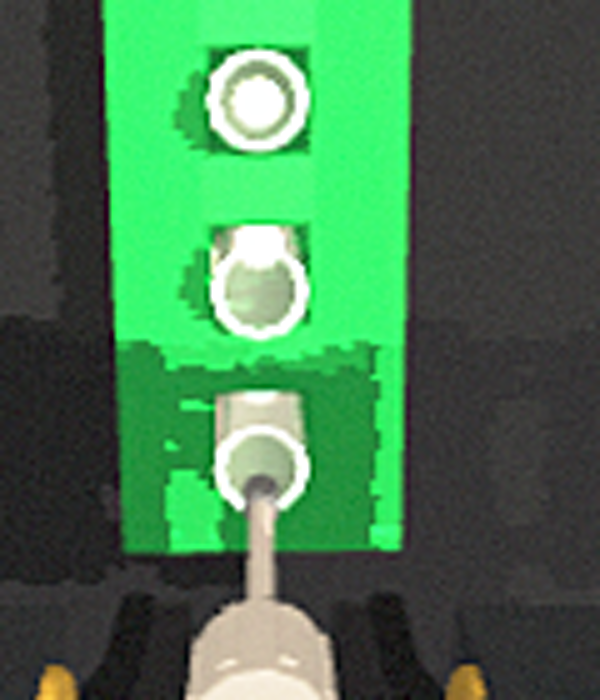

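View pics/d13.png

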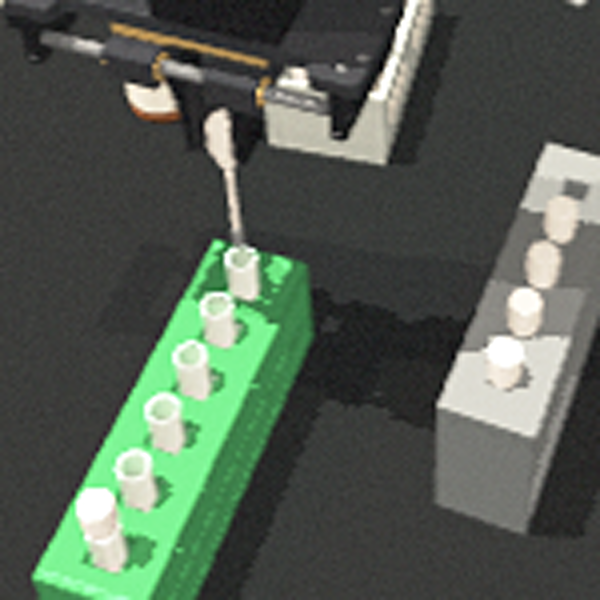

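```bash
python3 -c "
from h import *
import pickle
w=pickle.load(open('c13.pkl','rb'))
g=lambda p,z:ray(w,(p[0]+.5)/5-.5+200,(p[1]+.5)/5-.5+100,z)[:2].round(4)
print('mouth',g((261.5,470),.104),g((258,288),.104),g((258,101),.104),'bud',g((260.5,488),.119))
"
```

```text
mouth [0.5916 0.1657] [0.5864 0.2019] [0.5821 0.2367] bud [0.5913 0.1661]
```

Emit:
send_rows --steps '[[[0,0,0.01],[0,0,0],0.01],[[0,0,0.024],[0,0,0],0.01],[[0,0,0.038],[0,0,0],0.01],[[0,0,0.052],[0,0,0],0.01],[[0,0,0.062],[0,0,0],0.01]]'

```text
time_s: 27.9
tool_pos: [0.5898, 0.1662, 0.142]
tool_rot: [180.0, 0.1, 7.1]
force: [0.0, -1.0, -0.4]
grip_width: 0.0171
```

Emit:
send_rows --steps '[[[0,0,0.008],[0,0,0],0.01],[[0,0,0.016],[0,0,0],0.01],[[0,0,0.024],[0,0,0],0.01],[[0,0,0.03],[0,0,0],0.01],[[0,0,0.033],[0,0,0],0.01]]'

```text
time_s: 28.32
tool_pos: [0.5903, 0.1664, 0.1102]
tool_rot: [180.0, 0.0, 7.1]
force: [-0.7, 0.7, -0.9]
grip_width: 0.0175
```

Emit:
send_rows --steps '[[[0,0,0.001],[0,0,0],0.01],[[0,0,0.002],[0,0,0],0.01],[[0,0,0.003],[0,0,0],0.01],[[0,0,0.004],[0,0,0],0.01],[[0,0,0.004],[0,0,0],0.01]]'

```text
time_s: 28.73
tool_pos: [0.5908, 0.1665, 0.1092]
tool_rot: [-180.0, -0.1, 7.1]
force: [-3.0, -0.2, 7.7]
grip_width: 0.0173
```

```bash
python3 -c "
from h import *
o=env.get_obs();print(o['grip_width'],o['tool_pos'],o['tool_rot'],o['force'],o['qpos'].round(1))
"
```

```text
0.017341480876700528 [0.59084778 0.16653748 0.1091955 ] [-1.79974066e+02 -5.46523847e-02  7.10627038e+00] [-2.95311907 -0.23688133  7.69241915] [-23.6  18.3   6.5  96.7  -2.3  65.   -9.4]
```

Emit:
send_rows --steps '[[[0,0,-0.001],[0,0,0],0.03],[[0,0,-0.002],[0,0,0],0.045],[[0,0,-0.002],[0,0,0],0.045],[[0,0,-0.02],[0,0,0],0.045],[[0,0,-0.05],[0,0,0],0.045]]'

```text
time_s: 29.15
tool_pos: [0.5881, 0.1657, 0.1537]
tool_rot: [179.9, 0.4, 7.1]
force: [0.2, 0.2, -0.9]
grip_width: 0.0411
```

```bash
python3 -c "
from h import *
from plan import *
o=env.get_obs();print(o['grip_width'],o['tool_pos'],o['tool_rot'],o['force'],o['qpos'].round(1))
w=cam('wrist')
crop(w,'w14.png',200,80,320,240,4)
plan([(.4251,.0678,.165,4.7)],.045,start=(.591,.1665,.158,7.1))
"
```

```text
0.04107832729595255 [0.58806238 0.1657226  0.15372092] [179.90842851   0.41686622   7.11178177] [ 0.18176862  0.22980243 -0.896557  ] [-23.8  16.2   6.6  94.   -1.9  70.3  -9.6]
[[[-0.0234, 0.0102, -0.0009], [0.0, 0.0, 0.006], 0.045], [[-0.0528, 0.0231, -0.0021], [0.0, 0.0, 0.013], 0.045], [[-0.0884, 0.0387, -0.0035], [0.0, 0.0, 0.021], 0.045], [[-0.124, 0.0543, -0.0049], [0.0, 0.0, 0.029], 0.045], [[-0.1534, 0.0672, -0.0061], [0.0, 0.0, 0.036], 0.045]]
[[[-0.023, 0.0111, -0.0009], [0.0, 0.0, 0.006], 0.045], [[-0.023, 0.0111, -0.0009], [0.0, 0.0, 0.006], 0.045], [[-0.023, 0.0111, -0.0009], [0.0, 0.0, 0.006], 0.045], [[-0.023, 0.0111, -0.0009], [0.0, 0.0, 0.006], 0.045], [[-0.023, 0.0111, -0.0009], [0.0, 0.0, 0.006], 0.045]]
```

View pics/w14.png

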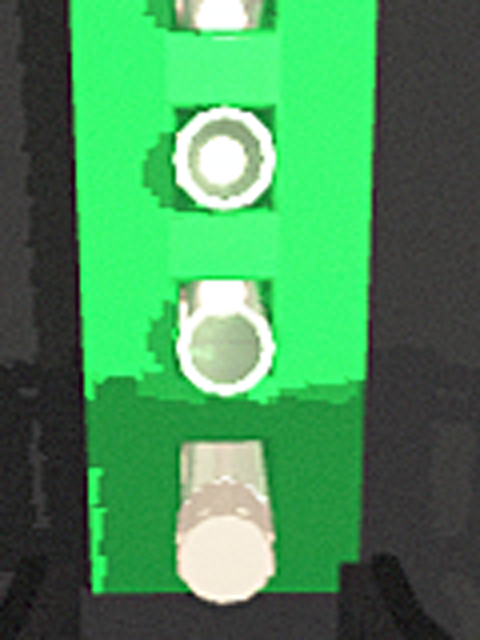

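Emit:
send_rows --steps '[[[-0.023,0.01,-0.001],[0,0,0.006],0.045],[[-0.053,0.023,-0.002],[0,0,0.013],0.045],[[-0.088,0.039,-0.0035],[0,0,0.021],0.045],[[-0.124,0.054,-0.005],[0,0,0.029],0.045],[[-0.1535,0.067,-0.006],[0,0,0.036],0.045]]'

```text
time_s: 29.62
tool_pos: [0.4446, 0.0797, 0.1628]
tool_rot: [180.0, 0.0, 5.0]
force: [-0.3, -0.5, 0.2]
grip_width: 0.0451
```

Emit:
send_rows --steps '[[[-0.014,0.007,0],[0,0,0.006],0.045],[[-0.021,0.01,0],[0,0,0.006],0.045],[[-0.023,0.011,0.005],[0,0,0.006],0.045],[[-0.023,0.011,0.015],[0,0,0.006],0.045],[[-0.023,0.011,0.02],[0,0,0.006],0.045]]'

```text
time_s: 30.03
tool_pos: [0.425, 0.0686, 0.1418]
tool_rot: [180.0, 0.0, 4.7]
force: [-0.1, 0.2, -0.7]
grip_width: 0.0451
```

Emit:
send_rows --steps '[[[0,0,0],[0,0,0],0.045],[[0,0,0],[0,0,0],0.045],[[0,0,0],[0,0,0],0.045],[[0,0,0],[0,0,0],0.045],[[0,0,0],[0,0,0],0.045]]'

```text
time_s: 30.45
tool_pos: [0.425, 0.0682, 0.1432]
tool_rot: [-180.0, -0.0, 4.7]
force: [-0.5, -0.2, -0.0]
grip_width: 0.0447
```

```bash
python3 -c "
from plan import *
o=env.get_obs();print(o['grip_width'],o['tool_pos'],o['tool_rot'],o['force'],o['qpos'].round(1))
plan([(.4251,.0678,.1125,4.7,.01)],.045)"
```

```text
0.04468218314056516 [0.42500407 0.0681574  0.14320638] [-1.79996510e+02 -2.25800233e-02  4.70730455e+00] [-0.54678487 -0.24052136 -0.01101248] [-21.3  -5.5   8.2 118.7   0.8  66.7  -8.7]
[[[0.0, 0.0001, 0.0065], [0.0, 0.0, 0.0], 0.045], [[0.0, 0.0002, 0.0154], [0.0, 0.0, 0.0], 0.045], [[0.0, 0.0003, 0.0243], [0.0, 0.0, 0.0], 0.045], [[0.0001, 0.0004, 0.0307], [0.0, 0.0, 0.0], 0.045], [[0.0001, 0.0004, 0.0307], [0.0, 0.0, 0.0], 0.045]]
```

Emit:
send_rows --steps '[[[0,0,0.0065],[0,0,0],0.045],[[0,0,0.0155],[0,0,0],0.045],[[0,0,0.0245],[0,0,0],0.045],[[0,0,0.0305],[0,0,0],0.045],[[0,0,0.0305],[0,0,0],0.03]]'

```text
time_s: 30.87
tool_pos: [0.4232, 0.0676, 0.1105]
tool_rot: [180.0, 0.2, 4.7]
force: [-0.4, 0.4, 0.1]
grip_width: 0.0427
```

Emit:
send_rows --steps '[[[0,0,0],[0,0,0],0.01],[[0,0,0],[0,0,0],0.01],[[0,0,0],[0,0,0],0.01],[[0,0,0],[0,0,0],0.01],[[0,0,0],[0,0,0],0.01]]'

```text
time_s: 31.28
tool_pos: [0.425, 0.0681, 0.1129]
tool_rot: [-180.0, -0.1, 4.7]
force: [-0.4, 0.0, 1.0]
grip_width: 0.0177
```

```bash
python3 -c "
from plan import *
o=env.get_obs();print(o['grip_width'],o['tool_pos'],o['tool_rot'],o['force'],o['qpos'].round(1))
plan([(.4255,.0678,.2370,4.7)],.01)
plan([(.5864,.2013,.240,7.1,.034,9)],.01,start=(.4255,.0678,.237,4.7),hold=1)
"
```

```text
0.017690299946410006 [0.42495122 0.0680597  0.11293808] [-1.79986278e+02 -5.15726637e-02  4.69621030e+00] [-0.38953108  0.00682322  1.0374884 ] [-21.2  -3.7   8.3 120.8   0.6  62.7  -8.5]
[[[0.0001, 0.0001, -0.0261], [0.0, -0.001, 0.0], 0.01], [[0.0003, 0.0001, -0.062], [0.0, -0.001, 0.0], 0.01], [[0.0005, 0.0002, -0.098], [0.0, -0.001, 0.0], 0.01], [[0.0006, 0.0003, -0.1241], [0.0, -0.001, 0.0], 0.01], [[0.0006, 0.0003, -0.1241], [0.0, -0.001, 0.0], 0.01]]
[[[0.0147, -0.0103, -0.0003], [0.0, 0.0, -0.004], 0.01], [[0.0314, -0.0219, -0.0005], [0.0, 0.0, -0.008], 0.01], [[0.0512, -0.0358, -0.0009], [0.0, 0.0, -0.013], 0.01], [[0.0738, -0.0516, -0.0013], [0.0, 0.0, -0.018], 0.01], [[0.0975, -0.0682, -0.0017], [0.0, 0.0, -0.024], 0.01]]
[[[0.023, -0.0153, -0.0004], [0.0, 0.0, -0.006], 0.01], [[0.0431, -0.0287, -0.0007], [0.0, 0.0, -0.01], 0.01], [[0.0601, -0.04, -0.001], [0.0, 0.0, -0.014], 0.01], [[0.075, -0.0499, -0.0013], [0.0, 0.0, -0.018], 0.01], [[0.075, -0.0499, -0.0013], [0.0, 0.0, -0.018], 0.01]]
```

Emit:
send_rows --steps '[[[0,0,-0.012],[0,0,0],0.01],[[0,0,-0.04],[0,0,0],0.01],[[0,0,-0.075],[0,0,0],0.01],[[0,0,-0.11],[0,0,0],0.01],[[0,0,-0.124],[0,0,0],0.01]]'

```text
time_s: 31.7
tool_pos: [0.4266, 0.0684, 0.2415]
tool_rot: [-179.9, -0.4, 4.7]
force: [0.4, -0.1, -0.7]
grip_width: 0.0173
```

Emit:
send_rows --steps '[[[0.015,-0.01,0],[0,0,-0.004],0.01],[[0.0315,-0.022,-0.0005],[0,0,-0.008],0.01],[[0.051,-0.036,-0.001],[0,0,-0.013],0.01],[[0.074,-0.0515,-0.0015],[0,0,-0.018],0.01],[[0.0975,-0.068,-0.0015],[0,0,-0.024],0.01]]'

```text
time_s: 32.12
tool_pos: [0.5171, 0.1443, 0.2385]
tool_rot: [-180.0, -0.0, 6.1]
force: [0.3, -0.5, 0.5]
grip_width: 0.0177
```

Emit:
send_rows --steps '[[[0.023,-0.0155,0],[0,0,-0.006],0.01],[[0.043,-0.0285,0],[0,0,-0.01],0.01],[[0.06,-0.04,0],[0,0,-0.014],0.01],[[0.07,-0.047,0],[0,0,-0.018],0.01],[[0.075,-0.05,0],[0,0,-0.018],0.01]]'

```text
time_s: 32.53
tool_pos: [0.5862, 0.2031, 0.2373]
tool_rot: [-180.0, 0.0, 7.2]
force: [-0.3, -0.9, -0.5]
grip_width: 0.0171
```

Emit:
send_rows --steps '[[[0,0,0.008],[0,0,0],0.01],[[0,0,0.018],[0,0,0],0.01],[[0,0,0.028],[0,0,0],0.01],[[0,0,0.033],[0,0,0],0.01],[[0,0,0.033],[0,0,0],0.01]]'

```text
time_s: 32.95
tool_pos: [0.584, 0.2003, 0.203]
tool_rot: [179.9, 0.2, 7.1]
force: [0.4, -0.1, -0.6]
grip_width: 0.0173
```

```bash
cat > ck.py <<'E'
from h import *
import sys
def ck(name,tz=None):
    o=env.get_obs();print(o['time_s'],o['grip_width'].round(4),o['tool_pos'].round(4),o['tool_rot'].round(2),o['force'].round(1),o['qpos'].round(0))
    w=cam('wrist');crop(w,name,200,100,320,240,5);print('bench project tube at TCPxy', ((pr(w,[*o['tool_pos'][:2],.104])[0]-[200,100])*5).round(0),'bud',((pr(w,[*o['tool_pos'][:2],o['tool_pos'][2]-.088])[0]-[200,100])*5).round(0))
E
python3 -c "
from ck import *
ck('w15.png')"
```

```text
Traceback (most recent call last):
  File "ck.py", line 4, in ck
    o=env.get_obs();print(o['time_s'],o['grip_width'].round(4),o['tool_pos'].round(4),o['tool_rot'].round(2),o['force'].round(1),o['qpos'].round(0))
                                      ^^^^^^^^^^^^^^^^^^^^^
AttributeError: 'float' object has no attribute 'round'
```

Settle once, then look.

Emit:
send_rows --steps '[[[0,0,0],[0,0,0],0.01],[[0,0,0],[0,0,0],0.01],[[0,0,0],[0,0,0],0.01],[[0,0,0],[0,0,0],0.01],[[0,0,0],[0,0,0],0.01]]'

```text
time_s: 33.37
tool_pos: [0.5857, 0.2015, 0.2056]
tool_rot: [-180.0, -0.0, 7.1]
force: [0.0, -0.1, 0.5]
grip_width: 0.0178
```

```bash
sed -i "s/o\['grip_width'\].round(4)/round(o['grip_width'],4)/" ck.py
python3 -c "
from ck import *
ck('w15.png')"
```

```text
33.3667 0.0178 [0.5857 0.2015 0.2056] [-1.7998e+02 -5.0000e-02  7.1100e+00] [ 0.  -0.1  0.5] [-26.  15.   5.  89.  -1.  76. -13.]
bench project tube at TCPxy [257. 467.] bud [257. 486.]
```

View pics/w15.png

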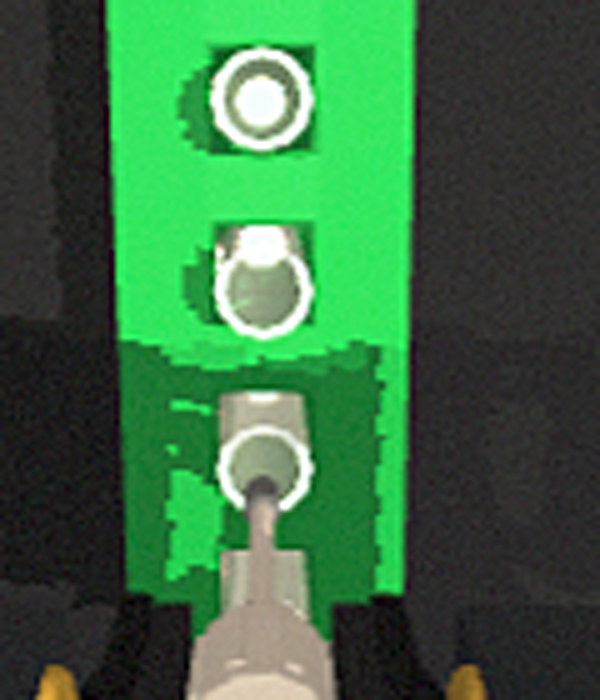

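Emit:
send_rows --steps '[[[0.0007,0,0.01],[0,0,0],0.01],[[0.0007,0,0.024],[0,0,0],0.01],[[0.0007,0,0.038],[0,0,0],0.01],[[0.0007,0,0.052],[0,0,0],0.01],[[0.0007,0,0.062],[0,0,0],0.01]]'

```text
time_s: 33.83
tool_pos: [0.5854, 0.2012, 0.1409]
tool_rot: [180.0, 0.1, 7.1]
force: [0.0, 0.5, -0.8]
grip_width: 0.0174
```

Emit:
send_rows --steps '[[[0,0,0.008],[0,0,0],0.01],[[0,0,0.016],[0,0,0],0.01],[[0,0,0.024],[0,0,0],0.01],[[0,0,0.03],[0,0,0],0.01],[[0,0,0.032],[0,0,0],0.01]]'

```text
time_s: 34.25
tool_pos: [0.5858, 0.2013, 0.11]
tool_rot: [180.0, 0.1, 7.1]
force: [0.9, 1.2, 0.5]
grip_width: 0.0172
```

Emit:
send_rows --steps '[[[0,0,0.001],[0,0,0],0.01],[[0,0,0.002],[0,0,0],0.01],[[0,0,0.003],[0,0,0],0.01],[[0,0,0.004],[0,0,0],0.01],[[0,0,0.004],[0,0,0],0.01]]'

```text
time_s: 34.67
tool_pos: [0.5867, 0.2017, 0.1089]
tool_rot: [-180.0, -0.1, 7.1]
force: [-2.2, -0.6, 5.7]
grip_width: 0.0174
```

Emit:
send_rows --steps '[[[0,0,-0.001],[0,0,0],0.03],[[0,0,-0.002],[0,0,0],0.045],[[0,0,-0.002],[0,0,0],0.045],[[0,0,-0.02],[0,0,0],0.045],[[0,0,-0.05],[0,0,0],0.045]]'

```text
time_s: 35.08
tool_pos: [0.5836, 0.2006, 0.1536]
tool_rot: [179.9, 0.4, 7.1]
force: [-0.8, -0.3, 0.4]
grip_width: 0.0411
```

```bash
python3 -c "
from plan import *
o=env.get_obs();print(o['tool_pos'],o['grip_width'])
plan([(.4222,.1037,.165,4.7)],.045,start=(.5864,.2015,.1576,7.1))
"
```

```text
[0.58363829 0.20060069 0.15362345] 0.041136696460404264
[[[-0.0231, 0.0101, -0.001], [0.0, 0.0, 0.006], 0.045], [[-0.0523, 0.0229, -0.0022], [0.0, 0.0, 0.013], 0.045], [[-0.0875, 0.0384, -0.0037], [0.0, 0.0, 0.021], 0.045], [[-0.1227, 0.0538, -0.0052], [0.0, 0.0, 0.029], 0.045], [[-0.1519, 0.0666, -0.0064], [0.0, 0.0, 0.036], 0.045]]
[[[-0.0228, 0.011, -0.001], [0.0, 0.0, 0.006], 0.045], [[-0.0228, 0.011, -0.001], [0.0, 0.0, 0.006], 0.045], [[-0.0228, 0.011, -0.001], [0.0, 0.0, 0.006], 0.045], [[-0.0228, 0.011, -0.001], [0.0, 0.0, 0.006], 0.045], [[-0.0228, 0.011, -0.001], [0.0, 0.0, 0.006], 0.045]]
```

Emit:
send_rows --steps '[[[-0.023,0.01,-0.001],[0,0,0.006],0.045],[[-0.052,0.023,-0.002],[0,0,0.013],0.045],[[-0.0875,0.038,-0.0035],[0,0,0.021],0.045],[[-0.1225,0.054,-0.005],[0,0,0.029],0.045],[[-0.152,0.0665,-0.0065],[0,0,0.036],0.045]]'

```text
time_s: 35.5
tool_pos: [0.4415, 0.1153, 0.1632]
tool_rot: [180.0, 0.0, 5.0]
force: [-0.9, 0.0, 0.4]
grip_width: 0.0451
```

Emit:
send_rows --steps '[[[-0.014,0.007,0],[0,0,0.006],0.045],[[-0.021,0.01,0],[0,0,0.006],0.045],[[-0.023,0.011,0.005],[0,0,0.006],0.045],[[-0.023,0.011,0.015],[0,0,0.006],0.045],[[-0.023,0.011,0.02],[0,0,0.006],0.045]]'

```text
time_s: 35.92
tool_pos: [0.422, 0.1042, 0.1422]
tool_rot: [180.0, 0.0, 4.7]
force: [0.0, 0.4, -0.1]
grip_width: 0.0452
```

Emit:
send_rows --steps '[[[0,0,0],[0,0,0],0.045],[[0,0,0],[0,0,0],0.045],[[0,0,0],[0,0,0],0.045],[[0,0,0],[0,0,0],0.045],[[0,0,0],[0,0,0],0.045]]'

```text
time_s: 36.33
tool_pos: [0.422, 0.1039, 0.1437]
tool_rot: [-180.0, -0.0, 4.7]
force: [0.1, -0.1, -1.1]
grip_width: 0.0449
```

```bash
python3 -c "
from plan import *
from ck import *
ck('w16.png')
plan([(.4222,.1037,.1125,4.7,.01)],.045)"
```

```text
36.3333 0.0449 [0.422  0.1039 0.1437] [-1.80e+02 -2.00e-02  4.71e+00] [ 0.1 -0.1 -1.1] [-24.  -5.   6. 118.   1.  67. -13.]
bench project tube at TCPxy [257. 570.] bud [258. 486.]
[[[0.0001, 0.0, 0.0066], [0.0, 0.0, 0.0], 0.045], [[0.0001, 0.0001, 0.0156], [0.0, 0.0, 0.0], 0.045], [[0.0002, 0.0002, 0.0247], [0.0, 0.0, 0.0], 0.045], [[0.0002, 0.0002, 0.0312], [0.0, 0.0, 0.0], 0.045], [[0.0002, 0.0002, 0.0312], [0.0, 0.0, 0.0], 0.045]]
```

View pics/w16.png

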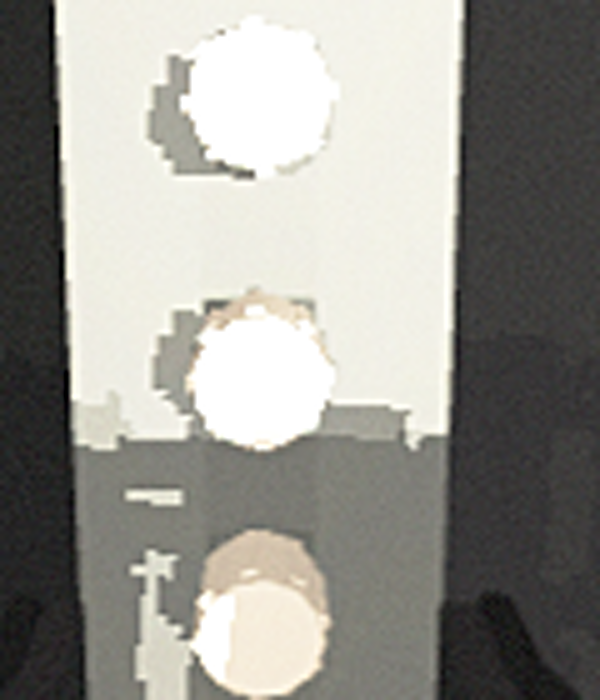

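Centred. Grip, lift, carry to t2 (≈0.5818, 0.2370).

Emit:
send_rows --steps '[[[0,0,0.0065],[0,0,0],0.045],[[0,0,0.0155],[0,0,0],0.045],[[0,0,0.0245],[0,0,0],0.045],[[0,0,0.031],[0,0,0],0.045],[[0,0,0.031],[0,0,0],0.03]]'

```text
time_s: 36.8
tool_pos: [0.4201, 0.1032, 0.1104]
tool_rot: [179.9, 0.2, 4.7]
force: [-0.4, 0.2, -1.1]
grip_width: 0.0427
```

Emit:
send_rows --steps '[[[0,0,0],[0,0,0],0.01],[[0,0,0],[0,0,0],0.01],[[0,0,0],[0,0,0],0.01],[[0,0,0],[0,0,0],0.01],[[0,0,0],[0,0,0],0.01]]'

```text
time_s: 37.22
tool_pos: [0.422, 0.1038, 0.113]
tool_rot: [-180.0, -0.1, 4.7]
force: [0.4, 0.2, 0.5]
grip_width: 0.0176
```

Emit:
send_rows --steps '[[[0,0,-0.012],[0,0,0],0.01],[[0,0,-0.04],[0,0,0],0.01],[[0,0,-0.075],[0,0,0],0.01],[[0,0,-0.11],[0,0,0],0.01],[[0,0,-0.124],[0,0,0],0.01]]'

```text
time_s: 37.63
tool_pos: [0.4236, 0.1043, 0.2416]
tool_rot: [-179.9, -0.4, 4.7]
force: [1.3, 0.2, 0.2]
grip_width: 0.0175
```

```bash
python3 -c "
from plan import *
o=env.get_obs();print(o['grip_width'],o['tool_pos'],o['tool_rot'],o['force'])
plan([(.5818,.2370,.240,7.1,.034,9)],.01,start=(.422,.1039,.237,4.7),hold=1)
"
```

```text
0.01746373429132827 [0.42363556 0.10432831 0.24157111] [-179.88723706   -0.40099812    4.69336079] [1.33111843 0.1647678  0.17331599]
[[[0.0146, -0.0102, -0.0003], [0.0, 0.0, -0.004], 0.01], [[0.0311, -0.0219, -0.0005], [0.0, 0.0, -0.008], 0.01], [[0.0509, -0.0357, -0.0009], [0.0, 0.0, -0.013], 0.01], [[0.0733, -0.0515, -0.0013], [0.0, 0.0, -0.018], 0.01], [[0.0969, -0.068, -0.0017], [0.0, 0.0, -0.024], 0.01]]
[[[0.0228, -0.0152, -0.0004], [0.0, 0.0, -0.006], 0.01], [[0.0429, -0.0286, -0.0007], [0.0, 0.0, -0.01], 0.01], [[0.0597, -0.0399, -0.001], [0.0, 0.0, -0.014], 0.01], [[0.0745, -0.0497, -0.0013], [0.0, 0.0, -0.018], 0.01], [[0.0745, -0.0497, -0.0013], [0.0, 0.0, -0.018], 0.01]]
```

Emit:
send_rows --steps '[[[0.0145,-0.01,0],[0,0,-0.004],0.01],[[0.031,-0.022,-0.0005],[0,0,-0.008],0.01],[[0.051,-0.0355,-0.001],[0,0,-0.013],0.01],[[0.0735,-0.0515,-0.0015],[0,0,-0.018],0.01],[[0.097,-0.068,-0.0015],[0,0,-0.024],0.01]]'

```text
time_s: 38.05
tool_pos: [0.5137, 0.18, 0.2385]
tool_rot: [-180.0, -0.0, 6.1]
force: [0.4, -0.2, 0.7]
grip_width: 0.0173
```

Emit:
send_rows --steps '[[[0.023,-0.015,0],[0,0,-0.006],0.01],[[0.043,-0.0285,0],[0,0,-0.01],0.01],[[0.06,-0.04,0],[0,0,-0.014],0.01],[[0.07,-0.047,0],[0,0,-0.018],0.01],[[0.075,-0.05,0],[0,0,-0.018],0.01]]'

```text
time_s: 38.47
tool_pos: [0.5827, 0.2387, 0.2374]
tool_rot: [-180.0, 0.0, 7.2]
force: [-0.6, -0.0, 0.2]
grip_width: 0.0175
```

Emit:
send_rows --steps '[[[0,0,0.01],[0,0,0],0.01],[[0,0,0.022],[0,0,0],0.01],[[0,0,0.031],[0,0,0],0.01],[[0,0,0.033],[0,0,0],0.01],[[0,0,0.033],[0,0,0],0.01]]'

```text
time_s: 38.88
tool_pos: [0.5808, 0.2361, 0.2036]
tool_rot: [179.9, 0.2, 7.1]
force: [-1.0, -0.2, 0.1]
grip_width: 0.0178
```

Emit:
send_rows --steps '[[[0,0,0],[0,0,0],0.01],[[0,0,0],[0,0,0],0.01],[[0,0,0],[0,0,0],0.01],[[0,0,0],[0,0,0],0.01],[[0,0,0],[0,0,0],0.01]]'

```text
time_s: 39.3
tool_pos: [0.5822, 0.2371, 0.2055]
tool_rot: [-180.0, -0.0, 7.1]
force: [0.0, -0.7, 0.2]
grip_width: 0.0175
```

```bash
python3 -c "
from ck import *
ck('w17.png')"
```

```text
39.3 0.0175 [0.5822 0.2371 0.2055] [-1.7998e+02 -4.0000e-02  7.1000e+00] [ 0.  -0.7  0.2] [-27.  16.   3.  88.  -1.  76. -17.]
bench project tube at TCPxy [257. 468.] bud [257. 486.]
```

View pics/w17.png

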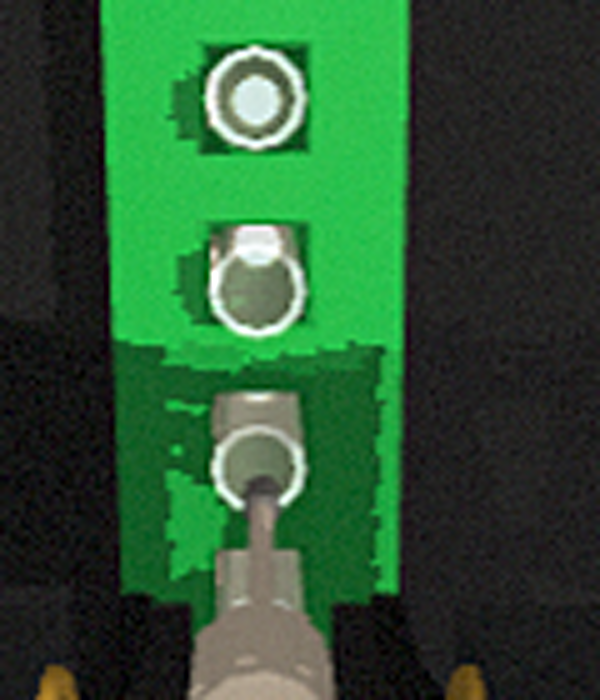

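Well aligned; insert.

Emit:
send_rows --steps '[[[0,0,0.01],[0,0,0],0.01],[[0,0,0.024],[0,0,0],0.01],[[0,0,0.038],[0,0,0],0.01],[[0,0,0.052],[0,0,0],0.01],[[0,0,0.062],[0,0,0],0.01]]'

```text
time_s: 39.77
tool_pos: [0.5812, 0.2367, 0.1409]
tool_rot: [180.0, 0.1, 7.1]
force: [-0.3, -0.5, -0.8]
grip_width: 0.0172
```

Emit:
send_rows --steps '[[[0,0,0.008],[0,0,0],0.01],[[0,0,0.016],[0,0,0],0.01],[[0,0,0.024],[0,0,0],0.01],[[0,0,0.03],[0,0,0],0.01],[[0,0,0.032],[0,0,0],0.01]]'

```text
time_s: 40.18
tool_pos: [0.5816, 0.2369, 0.11]
tool_rot: [180.0, 0.1, 7.1]
force: [0.2, 0.1, -0.6]
grip_width: 0.0177
```

Emit:
send_rows --steps '[[[0,0,0.001],[0,0,0],0.01],[[0,0,0.002],[0,0,0],0.01],[[0,0,0.003],[0,0,0],0.01],[[0,0,0.004],[0,0,0],0.01],[[0,0,0.004],[0,0,0],0.01]]'

```text
time_s: 40.6
tool_pos: [0.5825, 0.2373, 0.109]
tool_rot: [-180.0, -0.1, 7.1]
force: [-1.9, -1.3, 6.5]
grip_width: 0.0174
```

Emit:
send_rows --steps '[[[0,0,-0.001],[0,0,0],0.03],[[0,0,-0.002],[0,0,0],0.045],[[0,0,-0.002],[0,0,0],0.045],[[0,0,-0.02],[0,0,0],0.045],[[0,0,-0.05],[0,0,0],0.045]]'

```text
time_s: 41.02
tool_pos: [0.5795, 0.236, 0.1536]
tool_rot: [179.9, 0.4, 7.1]
force: [0.6, 0.3, -0.7]
grip_width: 0.0412
```

Emit:
send_rows --steps '[[[-0.023,0.01,-0.001],[0,0,0.006],0.045],[[-0.052,0.023,-0.002],[0,0,0.013],0.045],[[-0.0875,0.038,-0.0035],[0,0,0.021],0.045],[[-0.1225,0.054,-0.005],[0,0,0.029],0.045],[[-0.1515,0.0665,-0.0065],[0,0,0.036],0.045]]'

```text
time_s: 41.43
tool_pos: [0.4378, 0.1509, 0.1631]
tool_rot: [180.0, 0.1, 5.0]
force: [0.2, -0.8, 0.6]
grip_width: 0.0446
```

Emit:
send_rows --steps '[[[-0.014,0.007,0],[0,0,0.006],0.045],[[-0.02,0.01,0],[0,0,0.006],0.045],[[-0.0225,0.011,0.005],[0,0,0.006],0.045],[[-0.0225,0.011,0.015],[0,0,0.006],0.045],[[-0.0225,0.011,0.02],[0,0,0.006],0.045]]'

```text
time_s: 41.85
tool_pos: [0.4188, 0.1399, 0.1422]
tool_rot: [180.0, 0.0, 4.7]
force: [-0.9, -0.0, -0.4]
grip_width: 0.0449
```

Emit:
send_rows --steps '[[[0,0,0],[0,0,0],0.045],[[0,0,0],[0,0,0],0.045],[[0,0,0],[0,0,0],0.045],[[0,0,0],[0,0,0],0.045],[[0,0,0],[0,0,0],0.045]]'

```text
time_s: 42.27
tool_pos: [0.4189, 0.1396, 0.1437]
tool_rot: [-180.0, -0.0, 4.7]
force: [-0.2, 0.6, 0.4]
grip_width: 0.0452
```

```bash
python3 -c "
from plan import *
from ck import *
ck('w18.png')
plan([(.4193,.1396,.1125,4.7,.01)],.045)"
```

```text
42.2667 0.0452 [0.4189 0.1396 0.1437] [-1.7999e+02 -2.0000e-02  4.7000e+00] [-0.2  0.6  0.4] [-26.  -4.   4. 117.   0.  67. -17.]
bench project tube at TCPxy [258. 570.] bud [258. 486.]
[[[0.0001, 0.0, 0.0066], [0.0, 0.0, 0.0], 0.045], [[0.0002, 0.0, 0.0156], [0.0, 0.0, 0.0], 0.045], [[0.0004, 0.0, 0.0247], [0.0, 0.0, 0.0], 0.045], [[0.0005, 0.0001, 0.0313], [0.0, 0.0, 0.0], 0.045], [[0.0005, 0.0001, 0.0313], [0.0, 0.0, 0.0], 0.045]]
```

View pics/w18.png

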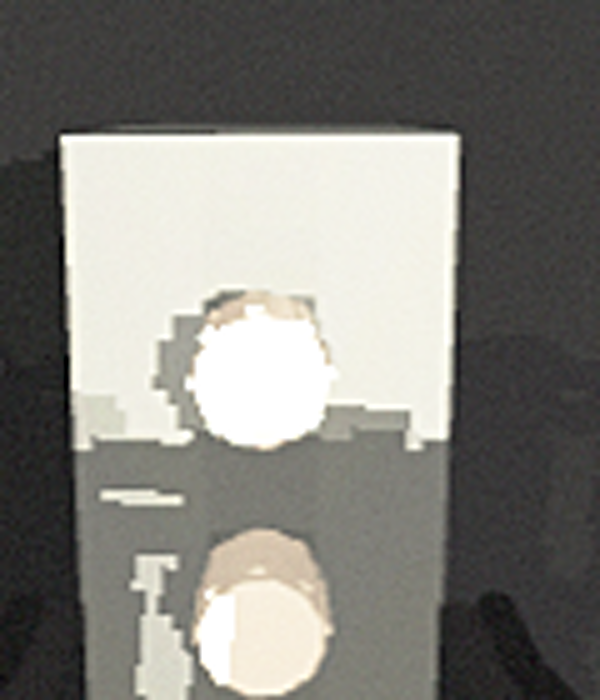

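Emit:
send_rows --steps '[[[0,0,0.0065],[0,0,0],0.045],[[0,0,0.0155],[0,0,0],0.045],[[0,0,0.0245],[0,0,0],0.045],[[0,0,0.031],[0,0,0],0.045],[[0,0,0.031],[0,0,0],0.03]]'

```text
time_s: 42.73
tool_pos: [0.417, 0.1388, 0.1104]
tool_rot: [179.9, 0.2, 4.7]
force: [-0.2, -1.3, -0.7]
grip_width: 0.0426
```

Emit:
send_rows --steps '[[[0,0,0],[0,0,0],0.01],[[0,0,0],[0,0,0],0.01],[[0,0,0],[0,0,0],0.01],[[0,0,0],[0,0,0],0.01],[[0,0,0],[0,0,0],0.01]]'

```text
time_s: 43.15
tool_pos: [0.4188, 0.1396, 0.113]
tool_rot: [-180.0, -0.1, 4.7]
force: [0.2, 0.1, 0.6]
grip_width: 0.0174
```

Emit:
send_rows --steps '[[[0,0,-0.012],[0,0,0],0.01],[[0,0,-0.04],[0,0,0],0.01],[[0,0,-0.075],[0,0,0],0.01],[[0,0,-0.11],[0,0,0],0.01],[[0,0,-0.124],[0,0,0],0.01]]'

```text
time_s: 43.57
tool_pos: [0.4204, 0.1402, 0.2416]
tool_rot: [-179.9, -0.4, 4.7]
force: [0.7, 0.9, 0.4]
grip_width: 0.0176
```

Emit:
send_rows --steps '[[[0.0145,-0.01,0],[0,0,-0.004],0.01],[[0.031,-0.022,-0.0005],[0,0,-0.008],0.01],[[0.051,-0.0355,-0.001],[0,0,-0.013],0.01],[[0.0735,-0.0515,-0.0015],[0,0,-0.018],0.01],[[0.097,-0.068,-0.0015],[0,0,-0.024],0.01]]'

```text
time_s: 43.98
tool_pos: [0.5105, 0.2157, 0.2385]
tool_rot: [-180.0, -0.0, 6.1]
force: [0.1, 0.5, 0.2]
grip_width: 0.017
```

Emit:
send_rows --steps '[[[0.022,-0.015,0],[0,0,-0.006],0.01],[[0.042,-0.0285,0],[0,0,-0.01],0.01],[[0.059,-0.04,0],[0,0,-0.014],0.01],[[0.069,-0.047,0],[0,0,-0.018],0.01],[[0.073,-0.05,0],[0,0,-0.018],0.01]]'

```text
time_s: 44.4
tool_pos: [0.5777, 0.274, 0.2372]
tool_rot: [-180.0, 0.0, 7.2]
force: [0.3, -0.4, -0.1]
grip_width: 0.0173
```

Emit:
send_rows --steps '[[[0,0,0.01],[0,0,0],0.01],[[0,0,0.022],[0,0,0],0.01],[[0,0,0.031],[0,0,0],0.01],[[0,0,0.033],[0,0,0],0.01],[[0,0,0.033],[0,0,0],0.01]]'

```text
time_s: 44.82
tool_pos: [0.5757, 0.2716, 0.2036]
tool_rot: [179.9, 0.1, 7.1]
force: [0.5, -0.9, 0.0]
grip_width: 0.0172
```

Emit:
send_rows --steps '[[[0,0,0],[0,0,0],0.01],[[0,0,0],[0,0,0],0.01],[[0,0,0],[0,0,0],0.01],[[0,0,0],[0,0,0],0.01],[[0,0,0],[0,0,0],0.01]]'

```text
time_s: 45.23
tool_pos: [0.5771, 0.2727, 0.2055]
tool_rot: [-180.0, -0.0, 7.1]
force: [-0.0, 0.1, 0.6]
grip_width: 0.0175
```

```bash
python3 -c "
from ck import *
ck('w19.png')"
```

```text
45.2333 0.0175 [0.5771 0.2727 0.2055] [-1.7998e+02 -4.0000e-02  7.1100e+00] [-0.   0.1  0.6] [-29.  17.   2.  87.  -1.  76. -20.]
bench project tube at TCPxy [257. 468.] bud [257. 486.]
```

View pics/w19.png

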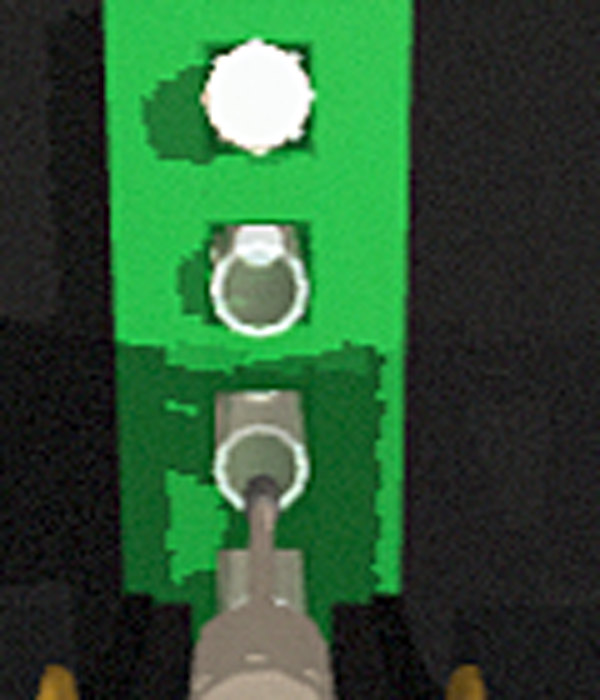

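Emit:
send_rows --steps '[[[0,0,0.01],[0,0,0],0.01],[[0,0,0.024],[0,0,0],0.01],[[0,0,0.038],[0,0,0],0.01],[[0,0,0.052],[0,0,0],0.01],[[0,0,0.062],[0,0,0],0.01]]'

```text
time_s: 45.7
tool_pos: [0.5761, 0.2722, 0.1408]
tool_rot: [180.0, 0.1, 7.1]
force: [-0.4, 0.0, -0.3]
grip_width: 0.0173
```

Emit:
send_rows --steps '[[[0,0,0.008],[0,0,0],0.01],[[0,0,0.016],[0,0,0],0.01],[[0,0,0.024],[0,0,0],0.01],[[0,0,0.03],[0,0,0],0.01],[[0,0,0.032],[0,0,0],0.01]]'

```text
time_s: 46.12
tool_pos: [0.5765, 0.2724, 0.11]
tool_rot: [180.0, 0.1, 7.1]
force: [0.1, -0.1, -0.2]
grip_width: 0.0172
```

Emit:
send_rows --steps '[[[0,0,0.001],[0,0,0],0.01],[[0,0,0.002],[0,0,0],0.01],[[0,0,0.003],[0,0,0],0.01],[[0,0,0.004],[0,0,0],0.01],[[0,0,0.004],[0,0,0],0.01]]'

```text
time_s: 46.53
tool_pos: [0.5773, 0.2728, 0.1089]
tool_rot: [-180.0, -0.1, 7.1]
force: [-2.3, -0.7, 5.5]
grip_width: 0.0172
```

Emit:
send_rows --steps '[[[0,0,-0.001],[0,0,0],0.03],[[0,0,-0.002],[0,0,0],0.045],[[0,0,-0.002],[0,0,0],0.045],[[0,0,-0.02],[0,0,0],0.045],[[0,0,-0.05],[0,0,0],0.045]]'

```text
time_s: 46.95
tool_pos: [0.5744, 0.2714, 0.1535]
tool_rot: [179.8, 0.4, 7.1]
force: [0.4, 1.0, -0.1]
grip_width: 0.0412
```

Emit:
send_rows --steps '[[[-0.023,0.01,-0.001],[0,0,0.006],0.045],[[-0.052,0.023,-0.002],[0,0,0.013],0.045],[[-0.0875,0.038,-0.0035],[0,0,0.021],0.045],[[-0.1225,0.054,-0.005],[0,0,0.029],0.045],[[-0.1505,0.0665,-0.0065],[0,0,0.036],0.045]]'

```text
time_s: 47.37
tool_pos: [0.4335, 0.1866, 0.1632]
tool_rot: [180.0, 0.1, 5.0]
force: [-0.2, 0.2, 0.8]
grip_width: 0.045
```

Emit:
send_rows --steps '[[[-0.014,0.007,0],[0,0,0.006],0.045],[[-0.019,0.01,0],[0,0,0.006],0.045],[[-0.0215,0.011,0.005],[0,0,0.006],0.045],[[-0.0215,0.011,0.015],[0,0,0.006],0.045],[[-0.0215,0.011,0.02],[0,0,0.006],0.045]]'

```text
time_s: 47.78
tool_pos: [0.4156, 0.1755, 0.1422]
tool_rot: [180.0, 0.0, 4.7]
force: [0.3, -0.6, 0.5]
grip_width: 0.0452
```

Emit:
send_rows --steps '[[[0,0,0],[0,0,0],0.045],[[0,0,0],[0,0,0],0.045],[[0,0,0],[0,0,0],0.045],[[0,0,0],[0,0,0],0.045],[[0,0,0],[0,0,0],0.045]]'

```text
time_s: 48.2
tool_pos: [0.4157, 0.1753, 0.1437]
tool_rot: [-180.0, -0.0, 4.7]
force: [0.6, 0.6, 0.7]
grip_width: 0.0447
```

```bash
python3 -c "
from plan import *
from ck import *
ck('w20.png')
plan([(.4164,.1755,.1125,4.7,.01)],.045)"
```

```text
48.2 0.0447 [0.4157 0.1753 0.1437] [-1.7999e+02 -2.0000e-02  4.7000e+00] [0.6 0.6 0.7] [-28.  -3.   2. 116.   0.  67. -22.]
bench project tube at TCPxy [257. 570.] bud [258. 486.]
[[[0.0002, 0.0, 0.0066], [0.0, 0.0, 0.0], 0.045], [[0.0004, -0.0001, 0.0156], [0.0, 0.0, 0.0], 0.045], [[0.0006, -0.0001, 0.0247], [0.0, 0.0, 0.0], 0.045], [[0.0008, -0.0001, 0.0312], [0.0, 0.0, 0.0], 0.045], [[0.0008, -0.0001, 0.0312], [0.0, 0.0, 0.0], 0.045]]
```

View pics/w20.png

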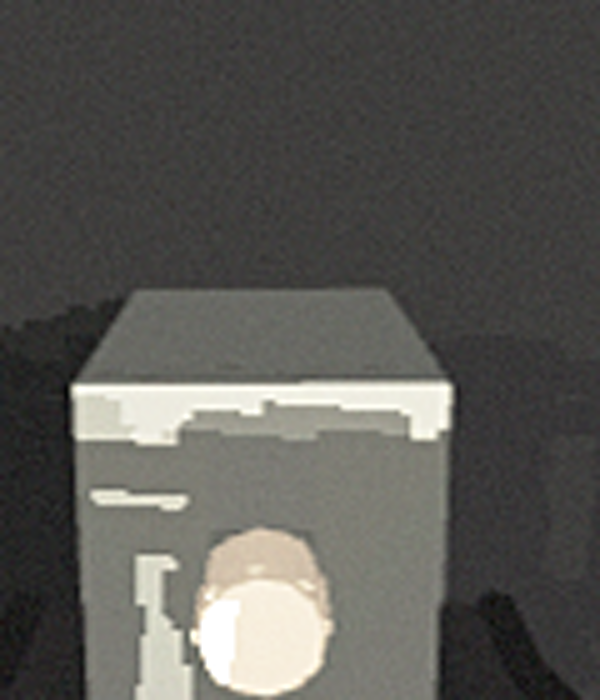

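Emit:
send_rows --steps '[[[0,0,0.0065],[0,0,0],0.045],[[0,0,0.0155],[0,0,0],0.045],[[0,0,0.0245],[0,0,0],0.045],[[0,0,0.031],[0,0,0],0.045],[[0,0,0.031],[0,0,0],0.03]]'

```text
time_s: 48.67
tool_pos: [0.4139, 0.1744, 0.1104]
tool_rot: [179.9, 0.2, 4.7]
force: [-0.2, 0.2, -0.1]
grip_width: 0.0429
```

Emit:
send_rows --steps '[[[0,0,0],[0,0,0],0.01],[[0,0,0],[0,0,0],0.01],[[0,0,0],[0,0,0],0.01],[[0,0,0],[0,0,0],0.01],[[0,0,0],[0,0,0],0.01]]'

```text
time_s: 49.08
tool_pos: [0.4157, 0.1753, 0.113]
tool_rot: [-180.0, -0.1, 4.7]
force: [1.2, -0.0, 0.6]
grip_width: 0.0176
```

Emit:
send_rows --steps '[[[0,0,-0.012],[0,0,0],0.01],[[0,0,-0.04],[0,0,0],0.01],[[0,0,-0.075],[0,0,0],0.01],[[0,0,-0.11],[0,0,0],0.01],[[0,0,-0.124],[0,0,0],0.01]]'

```text
time_s: 49.5
tool_pos: [0.4172, 0.176, 0.2416]
tool_rot: [-179.8, -0.4, 4.7]
force: [0.5, 0.3, 0.8]
grip_width: 0.0174
```

Emit:
send_rows --steps '[[[0.0145,-0.01,0],[0,0,-0.004],0.01],[[0.031,-0.022,-0.0005],[0,0,-0.008],0.01],[[0.051,-0.0355,-0.001],[0,0,-0.013],0.01],[[0.0735,-0.0515,-0.0015],[0,0,-0.018],0.01],[[0.097,-0.068,-0.0015],[0,0,-0.024],0.01]]'

```text
time_s: 49.92
tool_pos: [0.5073, 0.2515, 0.2385]
tool_rot: [-180.0, -0.0, 6.1]
force: [0.4, 1.0, 0.4]
grip_width: 0.0177
```

Emit:
send_rows --steps '[[[0.022,-0.015,0],[0,0,-0.006],0.01],[[0.041,-0.0285,0],[0,0,-0.01],0.01],[[0.057,-0.04,0],[0,0,-0.014],0.01],[[0.0675,-0.047,0],[0,0,-0.018],0.01],[[0.0715,-0.05,0],[0,0,-0.018],0.01]]'

```text
time_s: 50.33
tool_pos: [0.573, 0.3095, 0.2372]
tool_rot: [-180.0, 0.0, 7.2]
force: [-0.2, -0.7, -0.6]
grip_width: 0.0171
```

Emit:
send_rows --steps '[[[0,0,0.01],[0,0,0],0.01],[[0,0,0.022],[0,0,0],0.01],[[0,0,0.031],[0,0,0],0.01],[[0,0,0.033],[0,0,0],0.01],[[0,0,0.033],[0,0,0],0.01]]'

```text
time_s: 50.75
tool_pos: [0.5711, 0.3071, 0.2035]
tool_rot: [179.9, 0.1, 7.1]
force: [0.5, 0.5, 0.1]
grip_width: 0.0175
```

Emit:
send_rows --steps '[[[0,0,0],[0,0,0],0.01],[[0,0,0],[0,0,0],0.01],[[0,0,0],[0,0,0],0.01],[[0,0,0],[0,0,0],0.01],[[0,0,0],[0,0,0],0.01]]'

```text
time_s: 51.17
tool_pos: [0.5724, 0.3083, 0.2056]
tool_rot: [-180.0, -0.0, 7.1]
force: [0.9, 0.4, -0.5]
grip_width: 0.0174
```

```bash
python3 -c "
from ck import *
ck('w21.png')"
```

```text
51.1667 0.0174 [0.5724 0.3083 0.2056] [-1.7998e+02 -5.0000e-02  7.1000e+00] [ 0.9  0.4 -0.5] [-31.  19.   1.  85.  -0.  77. -23.]
bench project tube at TCPxy [257. 467.] bud [257. 486.]
```

View pics/w21.png

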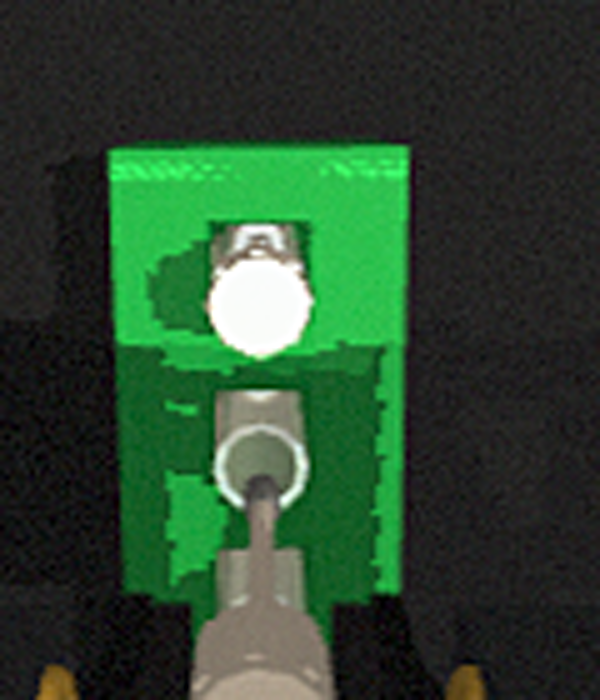

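Aligned, with the filed swab next door clear. Insert and release.

Emit:
send_rows --steps '[[[0,0,0.01],[0,0,0],0.01],[[0,0,0.024],[0,0,0],0.01],[[0,0,0.038],[0,0,0],0.01],[[0,0,0.052],[0,0,0],0.01],[[0,0,0.062],[0,0,0],0.01]]'

```text
time_s: 51.63
tool_pos: [0.5714, 0.3077, 0.1408]
tool_rot: [180.0, 0.1, 7.1]
force: [0.2, -0.4, -0.2]
grip_width: 0.0173
```

Emit:
send_rows --steps '[[[0,0,0.008],[0,0,0],0.01],[[0,0,0.016],[0,0,0],0.01],[[0,0,0.024],[0,0,0],0.01],[[0,0,0.03],[0,0,0],0.01],[[0,0,0.032],[0,0,0],0.01]]'

```text
time_s: 52.05
tool_pos: [0.5718, 0.3079, 0.11]
tool_rot: [180.0, 0.1, 7.1]
force: [0.1, 0.3, -0.3]
grip_width: 0.0175
```

Emit:
send_rows --steps '[[[0,0,0.001],[0,0,0],0.01],[[0,0,0.002],[0,0,0],0.01],[[0,0,0.003],[0,0,0],0.01],[[0,0,0.004],[0,0,0],0.01],[[0,0,0.004],[0,0,0],0.01]]'

```text
time_s: 52.47
tool_pos: [0.5726, 0.3084, 0.109]
tool_rot: [-180.0, -0.1, 7.1]
force: [-2.7, -0.5, 6.1]
grip_width: 0.0175
```

Emit:
send_rows --steps '[[[0,0,-0.001],[0,0,0],0.03],[[0,0,-0.002],[0,0,0],0.045],[[0,0,-0.002],[0,0,0],0.045],[[0,0,-0.02],[0,0,0],0.045],[[0,0,-0.05],[0,0,0],0.045]]'

```text
time_s: 52.88
tool_pos: [0.5698, 0.3068, 0.1534]
tool_rot: [179.8, 0.4, 7.1]
force: [0.1, -0.1, -0.7]
grip_width: 0.0406
```

Emit:
send_rows --steps '[[[0,0.015,-0.03],[0,0,0],0.06],[[0,0.04,-0.06],[0,0,0],0.06],[[0,0.07,-0.08],[0,0,0],0.06],[[0,0.1,-0.1],[0,0,0],0.06],[[0,0.125,-0.11],[0,0,0],0.06]]'

```text
time_s: 53.3
tool_pos: [0.589, 0.1819, 0.2703]
tool_rot: [-180.0, -0.3, 7.0]
force: [0.5, -0.9, 0.9]
grip_width: 0.0592
```

Emit:
send_rows --steps '[[[0,0.025,0],[0,0,0],0.06],[[0,0.05,0],[0,0,0],0.06],[[0,0.07,0],[0,0,0],0.06],[[0,0.08,0],[0,0,0],0.06],[[0,0.08,0],[0,0,0],0.06]]'

```text
time_s: 53.72
tool_pos: [0.5981, 0.1014, 0.2671]
tool_rot: [179.9, -0.0, 6.8]
force: [0.3, -0.5, -0.1]
grip_width: 0.0603
```

```bash
python3 -c "
from h import *
o=env.get_obs();print(o['time_s'],o['tool_pos'],o['force'])
w=cam('wrist');s=cam('scene');d=cam('side')
crop(w,'w22.png',120,0,400,230,2)
crop(d,'d22.png',120,60,390,384,2)
crop(s,'s22.png',90,110,410,300,2)
"
```

```text
53.7167 [0.59809337 0.1013517  0.26709903] [ 0.32679288 -0.50196509 -0.13080026]
```

View pics/w22.png

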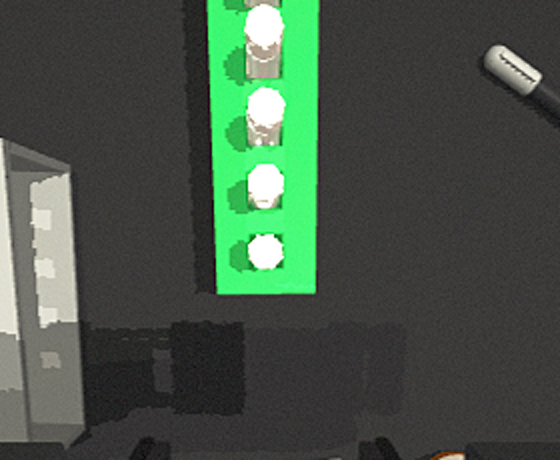

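View pics/d22.png

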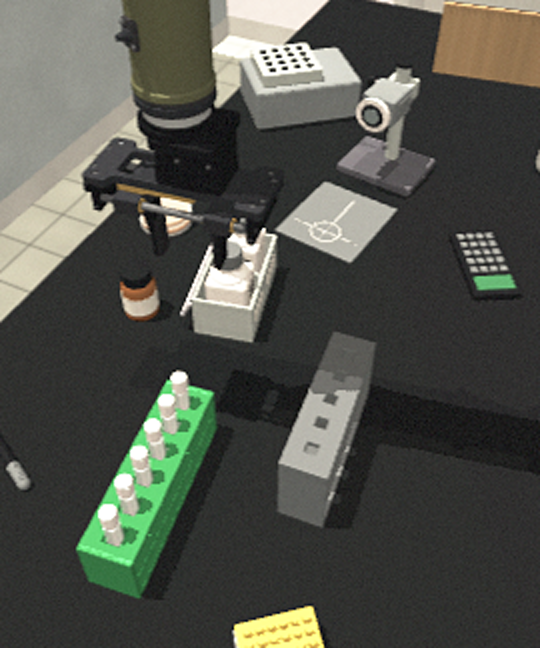

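View pics/s22.png

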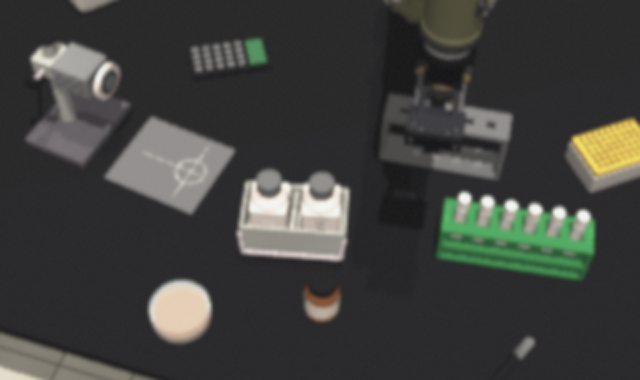

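Emit:
send_rows --steps '[[[0,0,0],[0,0,0],0.06],[[0,0,0],[0,0,0],0.06],[[0,0,0],[0,0,0],0.06],[[0,0,0],[0,0,0],0.06],[[0,0,0],[0,0,0],0.06]]'

```text
time_s: 54.28
tool_pos: [0.5975, 0.1051, 0.267]
tool_rot: [-180.0, 0.0, 7.1]
force: [-0.2, -0.2, 0.9]
grip_width: 0.06
```

```bash
python3 -c "
from h import *
s=cam('scene')
pts=[(.5910-.0046*k,.1656+.0357*k,.128) for k in range(6)]
print(pr(s,pts).round(1).tolist())
print(env.sign_off())"
```

```text
[[321.6, 208.8], [333.4, 210.6], [345.3, 212.4], [357.2, 214.2], [369.2, 216.0], [381.3, 217.8]]
the job is handed in; nothing more can be done
None
```

The job is finished and handed in at about 54 s of the 210 s allowed; no verdict was reported.

- **Bottle:** I gripped it by the cap and held it upright at the focus point. I showed the label, round sticker, graduated and strip sides in that order. Between sides it turned a quarter turn anticlockwise, and it kept still for more than a second each time. It then went into the free -y bay and was released once it touched the floor. The camera was not touched.
- **Swabs:** All five waiting swabs are in the five empty tubes, one to a tube. The first was checked in its tube from the wrist camera. Each stopped with the tool at about 0.109 m, against an upward force of 5.5 to 7.7 N, which fits the cap sitting on the rim.
- **Last pictures:** The stand is empty and six caps stand in the rack in an even row. Both bottles stand upright in the carrier, and the jar, the filed bottle, the filed swab and the other things look undisturbed. The gripper is clear of everything.
- **Disagreements:** The cameras differed by about 2 to 3 mm in x on the tube positions. I used the wrist camera, where tube and swab tip are seen together, and the inserts were within about 1 mm. The bottle's facing at the focus point was first about 3 degrees off and was corrected before the label hold. I judged the label view from the wrist picture and the sticker and strip views from the side picture. For the graduated side I relied on the commanded turn only.

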